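Hold frame moulding on the sawing board

ROBOT

A 6-joint arm with a two-finger parallel gripper is mounted at the origin on the work surface. World frame = base frame: x ahead of the robot, y to its left, z up, the work surface at z = 0. Lengths are in mm, angles in degrees, forces in N, time in s.
With the tool pointing down it reaches from about 350 to 850 mm from the base axis. Payload 8.1 kg.
Tool frame: the origin (TCP) lies midway between the tips of the shut fingers; the grasp point (between the pads) lies 19 mm behind it (r.grip_depth is the distance from the TCP to the grasp point, in mm); z points along the fingers, y is the direction in which the jaws open and shut (so a half turn about z gives the same grasp; the last joint's range is limited). The gripper opens to 85 mm and grips with 20 to 120 N. Pads are 22 mm wide; open, the fingers measure 114 mm over their backs; the gripper's body (76 mm by 85 mm) begins 54 mm behind the grasp point. The pads swing forward as they close: fully open they stand 13 mm farther back than shut.
Start: joints at [67.758, 7.471, 85.268, -0, 87.261, -4.893], TCP at [178.895, 572.715, 231.292] pointing down, gripper open.
Joint ranges: [-169.43, 169.43], [-51.17, 129.36], [1.28, 143.12], [-76.62, 256.62], [0, 156.53], [-152.29, 152.29]. Speed limits (degrees/s): [136.94, 136.94, 159.86, 180, 180, 180].

INTERFACE

Orientations are given as [roll, pitch, yaw] about the fixed x, y, z axes, in that order (R = Rz(yaw) Ry(pitch) Rx(roll)).
In Python, from bench import r, imaging gives the robot as it stands.
- The arm moves only by the shell command python3 -m creep 'ROWS' [FORCE]. ROWS is text: rows parted by semicolons, each of 7 numbers parted by spaces: the shift along the tool's x, y, z in cm, then the turn, a rotation vector about the tool's x, y, z in degrees, then the finger opening in cm, from 0 to 8.54. In form: dx dy dz ax ay az gripper; .... A call has 1 to 20 rows; each row is the pose to reach, as a shift and turn from the pose measured when the call began, along the tool's axes at that moment; what a row does not reach only later rows make up. A row lasts 1/10 s, in which the tool goes at most 50 mm and 8.59 degrees, less where a joint would pass 70% of its speed; a pose out of reach is approached as far as the arm can. A call with a gripper value outside its range is refused whole. The fingers move at their own pace and stop on an object; FORCE is the grip in N (left out, the last holds). Time passes only in rows, so rows that repeat a pose let the fingers close. It gives the time, the measured TCP pose, the force and the opening at its end, in the units of the state.
- r.sense(): the state, without advancing time (a new reading comes with each control period).
- imaging.snapshot(name): name is "scene" or "top"; returns the picture (420x560x3 uint8, red, green, blue); there is no depth.
- imaging.camera_info(name): a dict with "camera_matrix" (3x3 intrinsics, pixels), "k1" (the pictures are not rectified: a ray, as slopes to the right and down, at radius r is drawn at 1 + k1 r^2 times it, then the intrinsics apply), "R" (3x3) and "t" (3): a world point X has camera coordinates R X + t. Camera axes: x right, y down, z forward; pixel columns grow to the right and rows downward; lengths in mm; the calibration is good to about 2 mm. A picture is of the moment at which its call begins. camera_info takes no time and is no camera call.
- r.hand_in(): hands the job in, once; it reports no verdict.
The state is a dict: "time": time; "joint_pos": joint angles; "qd": joint speeds; "joint_efforts": joint torques, N m; "tool_pos": TCP position; "tcp_rot": TCP orientation; "ft_force": force on the tool from outside, world axes, zero at the start; "wrist_torque": the same for the moment, N m; "finger_gap": finger opening in mm.
Only numpy, scipy, OpenCV 4.12 (cv2) and the standard library are available. Lean on these libraries where they do the work, as an engineer would, in place of code of your own. Each camera call takes 0.05 s, during which the arm holds its last target.

TASK

Get the 200 mm picture-frame moulding ready for a saw cut: first slide the wooden stop block along the fence of the sawing board until its working face is level with the tip of the brass pointer on the fence. Then lay the moulding flat on the board with its tall back along the fence, its open step facing up and away from the fence, and its end touching the stop block, without shifting the stop off the pointer. Finish while holding it: with one firm diagonal push keep it pressed down on the board and into the fence at the same time, do not let go at the end, and leave the other things on the table where they are.

Things in the scene. Friction and masses are not known exactly. Their poses are not given: they have to be found in the camera images.
- jig: The sawing board, fixed to the table for the episode: plywood bed 170 mm (x) by 380 mm (y), its top 18 mm above the table. Origin on the table under the middle of the bed; its x axis points across the bed to the fence, its y axis runs along the fence, towards the stop block's end.
- bed: The plywood bed of the sawing board; same origin and axes as the sawing board. Its flat top is at z = 18 mm in this frame.
- fence: The fence: a wooden bar 20 mm thick (x 65 to 85 mm in the sawing board's frame), 26 mm high above the bed (top 44 mm above the table), along the whole far edge, cut through by a 3 mm saw slot at y = -100 mm. Same origin and axes as the sawing board.
- fence_foot (a point): Point on the fence's front face, at bed level, at the middle of its length (65, 0, 18 mm in the sawing board's frame); axes as the sawing board.
- stop (a joint): Travel of the wooden stop block along the fence, m, 0 to 0.13, growing along the sawing board's +y; its working face is at y = 20 mm + this value. It slides stiffly (about 10 N) and stays where it is left; it cannot lift off. Block 80 mm (x, -17 to 63 mm in the sawing board's frame) by 30 mm (y), 24 mm high above the bed, with a square wooden grip post on its middle 26 mm (x) by 24 mm (y), its top 76 mm above the table.
- stop_face (a point): Centre of the stop block's working face, the vertical face that looks along -y of the sawing board, 30 mm above the table; axes as the sawing board.
- stop_grip (a point): Middle of the stop block's grip post, 62 mm above the table, 15 mm in +y from the working face; axes as the sawing board.
- pointer: Fixed brass pointer, 3 mm thick and 11 mm wide, clipped over the top of the fence at the length wanted. Origin at its sharp tip, at the fence's front top edge, 44 mm above the table; axes as the sawing board.
- pointer_tip (a point): The sharp tip of the brass pointer; axes as the sawing board.
- moulding: Length of pale wooden picture-frame moulding, 200 mm long (its y), 30 mm wide (its x), about 90 g, loose, lying on the table flat side down. L-shaped section: a tall back 14 mm thick and 30 mm high (x from +1 to +15 mm), and a ledge 12 mm high (x from -15 to +1 mm), leaving an open step (rebate) 16 mm wide over the ledge. Origin at the centre of its underside, z up. Held properly, its axes are parallel to the sawing board's: back (+x side) at the fence, +y end at the stop.
- back_a (a point): On the moulding's back face, 8 mm above its underside, 5 mm from its +y end.
- back_b (a point): On the moulding's back face, 8 mm above its underside, 5 mm from its -y end.
- butt_end (a point): On the moulding's +y end face, above the middle of its underside, 6 mm up.
- offcut: Bystander to be left alone: a short 90 mm piece of the same moulding, origin under its centre.
- tube_a: Bystander to be left alone: metal and white paint tube lying flat, 100 mm long, 28 mm wide, 18 mm high, origin under it near its middle, length along its x.
- tube_b: Bystander to be left alone: another such paint tube.
- tube_c: Bystander to be left alone: another such paint tube.
- jar: Bystander to be left alone: closed glass jar, 64 mm across, 80 mm high, origin under its centre.
- knife: Bystander to be left alone: slim palette knife, 190 mm long, lying along its x.
- brush: Bystander to be left alone: flat brush, 200 mm long, lying along its x.
Mind the look-alikes: they are no part of the job. What is shaped like the moulding but turquoise is not meant.

How it is judged:
By the outcome, as a careful person would: the job done as asked, in the order asked, and still so for the second after the job is handed in, while the arm keeps its last pose, push and grip.
It also fails if it takes over 72 s, if anything falls off the work surface, if the arm or the gripper's body presses on something with over 40 N, if the wrist force passes 120 N, or if a joint passes its speed limit or range.

## Working session

There is one attempt and no reset: what is moved stays moved. The work goes in short steps, Python scripts to look and compute and a shell command to move; the robot and the scene stay as the last step left them, time stands still between calls to the robot, and variables do not carry over. Pictures are saved under pics/ and viewed, and the job is handed in when it is done.

```bash
ls; mkdir -p pics
python3 - <<'E'
from bench import r, imaging
import cv2
print(r.sense())
for n in ("scene","top"):
    im=imaging.snapshot(n); cv2.imwrite(f"pics/{n}0.png",im[:,:,::-1])
    print(n,imaging.camera_info(n))
E
```

```text
pics
{'time': 0.0, 'joint_pos': array([ 6.77572541e+01,  7.51598224e+00,  8.53315308e+01, -2.63286622e-04,
        8.72611028e+01, -4.89166793e+00]), 'qd': array([ 0.09680761, -0.06751097,  0.02188476,  0.01830168, -0.00372714,
        0.15005366]), 'joint_efforts': array([-1.41952998e-03, -5.69399714e+01, -5.00551558e+01, -4.97617439e-04,
        1.50327216e-02, -3.68402183e-06]), 'tool_pos': array([178.68715664, 572.18257726, 230.21374213]), 'tcp_rot': array([-1.79891757e+02, -8.99988451e-03,  1.62648926e+02]), 'ft_force': array([-0.04806021, -0.01634586, -0.07018372]), 'wrist_torque': array([-0.06353237, -0.01630354,  0.07128003]), 'finger_gap': 85.48594194359616}
scene {'camera_matrix': array([[397.31830258,   0.        , 275.51417508],
       [  0.        , 397.31830258, 214.38411286],
       [  0.        ,   0.        ,   1.        ]]), 'k1': -0.022762624060354134, 'R': array([[-0.11313562,  0.99346988,  0.01476245],
       [ 0.53457089,  0.07338721, -0.84193128],
       [-0.83751674, -0.08736084, -0.53938278]]), 't': array([  58.44137815, -211.92193149, 1463.44850924])}
top {'camera_matrix': array([[432.74424743,   0.        , 275.53717106],
       [  0.        , 432.74424743, 214.25523802],
       [  0.        ,   0.        ,   1.        ]]), 'k1': -0.08691368049603602, 'R': array([[ 0.02216715, -0.99910009,  0.03616115],
       [-0.98535737, -0.02794986, -0.16819532],
       [ 0.16905466, -0.03190324, -0.9850902 ]]), 't': array([-15.30627414, 574.62686087, 990.4895695 ])}
```

View pics/scene0.png

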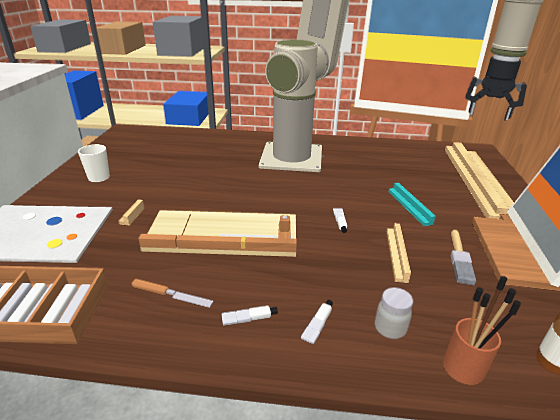

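View pics/top0.png

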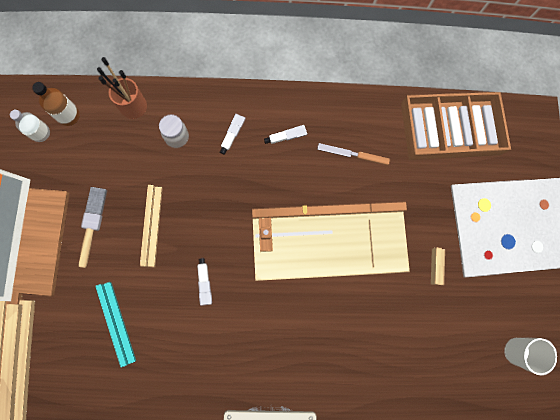

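The scene camera faces the robot and the top camera has the robot at the bottom. In the top view the jig is at about (330,245), the stop at about (265,233) and the pointer at about (305,209). The pale moulding is at (151,225), the turquoise look-alike at (115,325) and the offcut at (439,266). I'll zoom in.

```bash
cat > h.py <<'E'
import numpy as np, cv2
from bench import r, imaging
from scipy.spatial.transform import Rotation as Ro
def ray(n,uv):
    c=imaging.camera_info(n);K=c["camera_matrix"]
    uv=np.atleast_2d(np.array(uv,float)); d=np.stack([(uv[:,0]-K[0,2])/K[0,0],(uv[:,1]-K[1,2])/K[1,1]],1)
    s=d.copy()
    for _ in range(20): s=d/(1+c["k1"]*(s**2).sum(1,keepdims=True))
    R=c["R"];t=c["t"]; o=-R.T@t
    return o,np.c_[s,np.ones(len(s))]@R
def onz(n,uv,z):
    o,d=ray(n,uv); return o+d*((z-o[2])/d[:,2:3])
def tri(uvs,uvt):
    A=[];b=[]
    for n,uv in(("scene",uvs),("top",uvt)):
        o,d=ray(n,uv);d=d[0]/np.linalg.norm(d[0]);P=np.eye(3)-np.outer(d,d);A.append(P);b.append(P@o)
    return np.linalg.lstsq(np.vstack(A),np.hstack(b),rcond=None)[0]
def proj(n,X):
    c=imaging.camera_info(n);X=np.atleast_2d(X);p=X@c["R"].T+c["t"];s=p[:,:2]/p[:,2:]
    s=s*(1+c["k1"]*(s**2).sum(1,keepdims=True));K=c["camera_matrix"]
    return s*[K[0,0],K[1,1]]+[K[0,2],K[1,2]]
def crop(n,x0,y0,x1,y1,k,name):
    im=imaging.snapshot(n)[y0:y1,x0:x1,::-1]
    cv2.imwrite(name,cv2.resize(im,None,fx=k,fy=k,interpolation=cv2.INTER_CUBIC))
E
python3 - <<'E'
import cv2
a=cv2.imread("pics/top0.png");b=cv2.imread("pics/scene0.png")
cv2.imwrite("pics/t1.png",cv2.resize(a[190:290,240:420],None,fx=4,fy=4,interpolation=2))
cv2.imwrite("pics/t2.png",cv2.resize(a[175:275,80:220],None,fx=5,fy=5,interpolation=2))
cv2.imwrite("pics/s1.png",cv2.resize(b[200:270,130:310],None,fx=4,fy=4,interpolation=2))
cv2.imwrite("pics/s2.png",cv2.resize(b[175:295,320:450],None,fx=5,fy=5,interpolation=2))
E
```

```text
(no output)
```

View pics/t1.png

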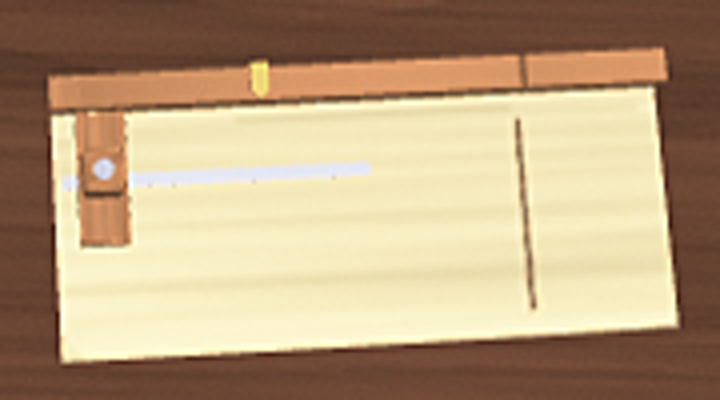

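View pics/t2.png

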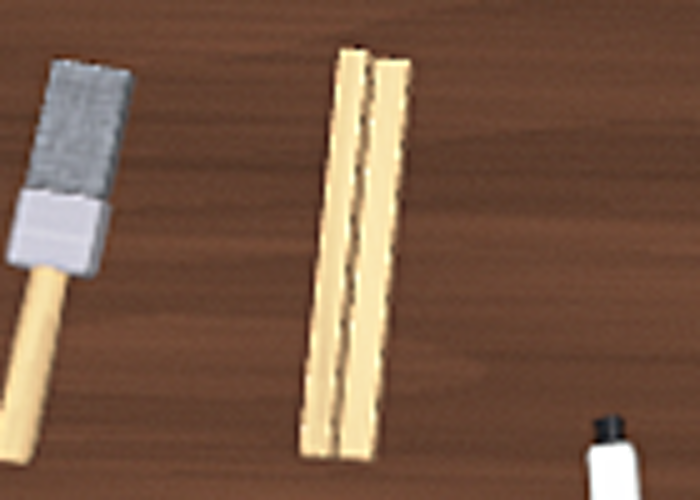

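View pics/s1.png

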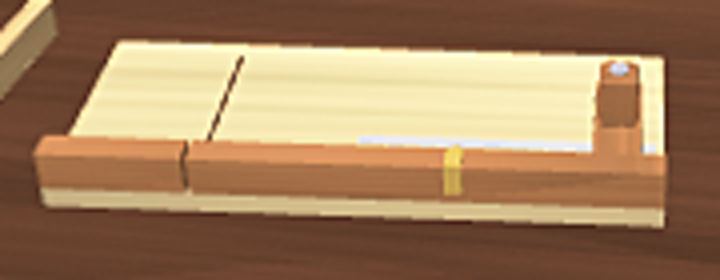

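View pics/s2.png

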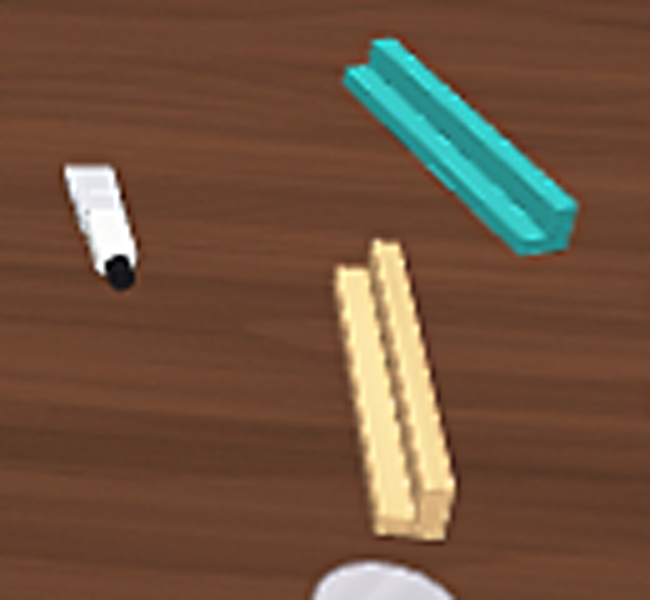

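```bash
cat >> h.py <<'E'
def fit2(J,W):
    J=np.array(J,float);W=np.array(W,float);jm,wm=J.mean(0),W.mean(0)
    H=(J-jm).T@(W-wm);th=np.arctan2(H[0,1]-H[1,0],H[0,0]+H[1,1])
    R=np.array([[np.cos(th),-np.sin(th)],[np.sin(th),np.cos(th)]]);t=wm-R@jm
    return np.degrees(th),t,W-(J@R.T+t)
E
python3 - <<'E'
from h import *
f=lambda p,x0,y0,k:[x0+(p[0]+.5)/k-.5,y0+(p[1]+.5)/k-.5]
T=lambda *p:f(p,240,190,4); S=lambda *p:f(p,130,200,4)
M=lambda *p:f(p,80,175,5); N=lambda *p:f(p,320,175,5)
o=[]
pts=[("top",T(62,362),18,(-85,190)),("top",T(679,326),18,(-85,-190)),("top",T(48,75),44,(85,190)),("top",T(666,47),44,(85,-190)),("top",T(668,78),44,(65,-190)),("top",T(50,108),44,(65,190)),
("scene",S(118,40),18,(-85,-190)),("scene",S(664,58),18,(-85,190)),("scene",S(35,153),44,(85,-190)),("scene",S(664,172),44,(85,190)),("scene",S(42,207),0,(85,-190)),("scene",S(664,227),0,(85,190))]
W=[onz(n,p,z)[0,:2] for n,p,z,_ in pts];J=[q[3] for q in pts]
for sl in (slice(0,6),slice(6,12),slice(0,12)):
    th,t,res=fit2(J[sl],W[sl]);print("jig",th,t);print(res.round(1).tolist())
a=np.radians(th);R=np.array([[np.cos(a),-np.sin(a)],[np.sin(a),np.cos(a)]])
tj=lambda w:(R.T@(w[:2]-t)).round(1)
print("ptr tip top",tj(onz("top",T(261,98),44)[0]))
print("ptr scene centre top edge",tj(onz("scene",S(453,152),44)[0]))
print("stop face top z42",[tj(onz("top",T(*p),42)[0]) for p in((125,112),(129,244),(81,246),(76,112))])
print("post top",[tj(onz("top",T(*p),76)[0]) for p in((85,150),(123,150),(124,191),(85,192))], tj(onz("top",T(104,168),76)[0]))
# moulding
P=[("top",M(340,48),30,(15,-100)),("top",M(370,52),30,(1,-100)),("top",M(300,456),30,(15,100)),("top",M(334,457),30,(1,100)),("top",M(412,62),12,(-15,-100)),("top",M(375,460),12,(-15,100)),
("scene",N(372,242),30,(1,100)),("scene",N(404,243),30,(15,100)),("scene",N(336,268),12,(-15,100)),("scene",N(455,490),30,(15,-100)),("scene",N(418,492),30,(1,-100)),("scene",N(375,520),12,(-15,-100)),("scene",N(445,540),0,(15,-100))]
W=[onz(n,p,z)[0,:2] for n,p,z,_ in P];J=[q[3] for q in P]
for sl in (slice(0,6),slice(6,13),slice(0,13)):
    th,t,res=fit2(J[sl],W[sl]);print("mould",th,t);print(res.round(1).tolist())
E
```

```text
jig 4.386397783934644 [ 517.74338756 -139.48682478]
[[-0.9, 0.4], [-0.6, -0.5], [0.5, 0.7], [0.1, -0.9], [0.6, -0.1], [0.3, 0.4]]
jig 4.524877648054405 [ 514.38694361 -140.01189139]
[[1.4, 0.0], [2.7, 1.8], [1.3, 1.5], [-0.2, -0.9], [-1.9, -3.2], [-3.3, 0.8]]
jig 4.455610728195104 [ 516.06483353 -139.74533172]
[[1.0, 0.8], [0.9, -0.1], [2.4, 0.8], [1.6, -0.8], [2.1, 0.1], [2.2, 0.6], [-0.1, -0.3], [0.8, 1.4], [-0.1, 1.4], [-2.1, -1.1], [-3.4, -3.4], [-5.2, 0.6]]
ptr tip top [67.  62.7]
ptr scene centre top edge [69.7 61.8]
stop face top z42 [array([ 62.9, 145.4]), array([-16.9, 147.3]), array([-16.6, 175.9]), array([ 64.3, 174.9])]
post top [array([ 36.2, 170.9]), array([ 35.1, 148.9]), array([ 11.1, 149.6]), array([ 11.7, 172.2])] [ 25.1 160.5]
mould 88.64773048742695 [543.42646943 302.60127702]
[[0.6, 1.0], [-0.7, -0.0], [-0.1, 1.4], [0.2, -1.0], [-0.6, -0.9], [0.5, -0.4]]
mould 88.3809662028283 [544.0309791  303.60333351]
[[0.1, -0.8], [-1.6, 2.1], [0.8, -0.6], [-1.8, 0.7], [2.1, -2.0], [2.8, -1.7], [-2.3, 2.2]]
mould 88.52320363650541 [543.7543697  303.12167719]
[[0.3, 0.7], [-1.0, -0.3], [-0.5, 0.7], [-0.1, -1.7], [-0.9, -1.2], [0.2, -1.2], [0.4, -0.0], [-1.3, 2.8], [1.0, 0.1], [-1.5, 1.0], [2.3, -1.8], [3.0, -1.5], [-2.0, 2.5]]
```

```bash
cat >> h.py <<'E'
JY,JT=4.4,np.array([517.,-139.6])
def jw(x,y,z=0):
    a=np.radians(JY);return np.array([JT[0]+np.cos(a)*x-np.sin(a)*y,JT[1]+np.sin(a)*x+np.cos(a)*y,z])
def wj(w):
    a=np.radians(JY);d=np.array(w[:2])-JT;return np.array([np.cos(a)*d[0]+np.sin(a)*d[1],-np.sin(a)*d[0]+np.cos(a)*d[1],w[2]])
def go(p,rpy):
    s=r.sense();R0=Ro.from_euler("xyz",s["tcp_rot"],degrees=True)
    d=R0.inv().apply(np.array(p)-s["tool_pos"])/10
    v=(R0.inv()*Ro.from_euler("xyz",rpy,degrees=True)).as_rotvec(degrees=True)
    print("row:",d.round(2),v.round(2),"| world d",(np.array(p)-s["tool_pos"]).round(1))
def st():
    s=r.sense();print("t%.2f tcp %s rpy %s F %s T %s gap %.1f jig %s"%(s["time"],s["tool_pos"].round(1),s["tcp_rot"].round(2),s["ft_force"].round(1),s["wrist_torque"].round(2),s["finger_gap"],wj(s["tool_pos"]).round(1)))
E
python3 - <<'E'
from h import *
# jaw axis tool y = (sin yaw,-cos yaw) -> jig y when yaw=180+4.4
st(); p=jw(23,161.4,120);print(p); go(p,[180,0,184.4]); go(jw(23,161.4,48),[180,0,184.4])
E
```

```text
t0.10 tcp [178.7 572.2 230.3] rpy [-1.7990e+02 -1.0000e-02  1.6265e+02] F [ 0.2 -0.  -0.4] T [0.02 0.01 0.01] gap 85.3 jig [-282.7  735.7  230.3]
[527.54976216  23.08885186 120.        ]
row: [-49.67 -42.    11.1 ] [ -0.09  -0.03 -21.75] | world d [ 348.8 -549.2 -110.3]
row: [-49.67 -41.99  18.3 ] [ -0.09  -0.03 -21.75] | world d [ 348.8 -549.2 -182.3]
```

```bash
python3 -m creep '-10 -8.4 2 0 0 -5 8.5; -20 -16.8 2 0 0 -10 8.5; -30 -25.2 2 0 0 -15 8.5; -40 -33.6 4 0 0 -20 8.5; -49.67 -42 8 -0.1 0 -21.75 8.5; -49.67 -42 8 -0.1 0 -21.75 8.5; -49.67 -42 8 -0.1 0 -21.75 8.5; -49.67 -42 8 -0.1 0 -21.75 8.5; -49.67 -42 8 -0.1 0 -21.75 8.5; -49.67 -42 8 -0.1 0 -21.75 8.5; -49.67 -42 8 -0.1 0 -21.75 8.5; -49.67 -42 8 -0.1 0 -21.75 8.5; -49.67 -42 8 -0.1 0 -21.75 8.5; -49.67 -42 8 -0.1 0 -21.75 8.5; -49.67 -42 8 -0.1 0 -21.75 8.5; -49.67 -42 8 -0.1 0 -21.75 8.5; -49.67 -42 8 -0.1 0 -21.75 8.5'
python3 - <<'E'
from h import *
st(); go(jw(23,161.4,100),[180,0,184.4]); go(jw(23,161.4,49),[180,0,184.4])
E
```

```text
time: 1.8
tool_pos: [527.0, 24.5, 151.1]
tcp_rot: [180.0, -0.0, -175.5]
ft_force: [0.3, -0.5, -0.1]
finger_gap: 84.7
t1.80 tcp [527.   24.5 151.1] rpy [ 1.7997e+02 -3.0000e-02 -1.7550e+02] F [ 0.3 -0.5 -0.1] T [ 0.04  0.01 -0.01] gap 84.7 jig [ 22.6 162.8 151.1]
row: [-0.05 -0.15  5.11] [ 0.03 -0.03  0.1 ] | world d [  0.6  -1.4 -51.1]
row: [-0.05 -0.15 10.21] [ 0.03 -0.03  0.1 ] | world d [   0.6   -1.4 -102.1]
```

```bash
python3 -m creep '-0.05 -0.15 4 0 0 0.1 8.5; -0.05 -0.15 7 0 0 0.1 8.5; -0.05 -0.15 9 0 0 0.1 7; -0.05 -0.15 10.2 0 0 0.1 6;-0.05 -0.15 10.2 0 0 0.1 5;-0.05 -0.15 10.2 0 0 0.1 5;-0.05 -0.15 10.2 0 0 0.1 5' 40
python3 - <<'E'
from h import *
st()
crop("top",200,170,400,300,4,"pics/t3.png")
crop("scene",130,130,310,270,4,"pics/s3.png")
E
```

```text
time: 2.5
tool_pos: [528.9, 23.3, 50.9]
tcp_rot: [180.0, 0.1, -175.6]
ft_force: [0.2, -0.3, 0.2]
finger_gap: 50.3
t2.50 tcp [528.9  23.3  50.9] rpy [ 1.7999e+02  1.4000e-01 -1.7558e+02] F [ 0.2 -0.3  0.2] T [-0.04  0.02 -0.  ] gap 50.3 jig [ 24.4 161.5  50.9]
```

View pics/t3.png

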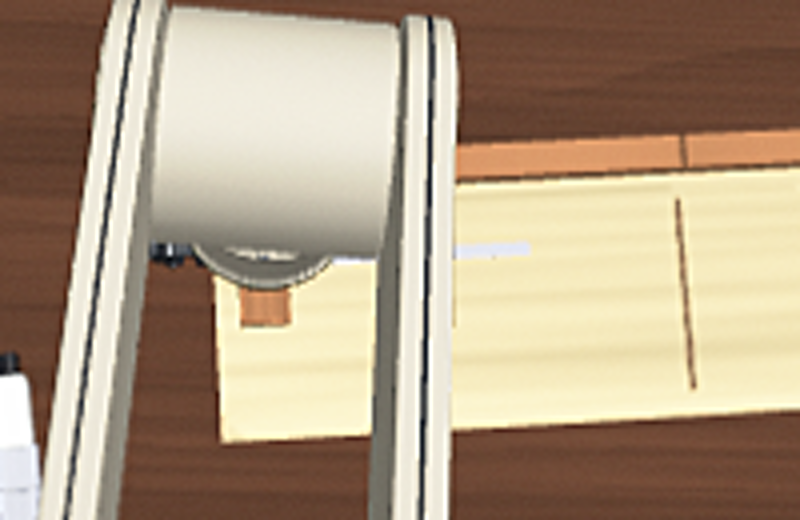

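View pics/s3.png

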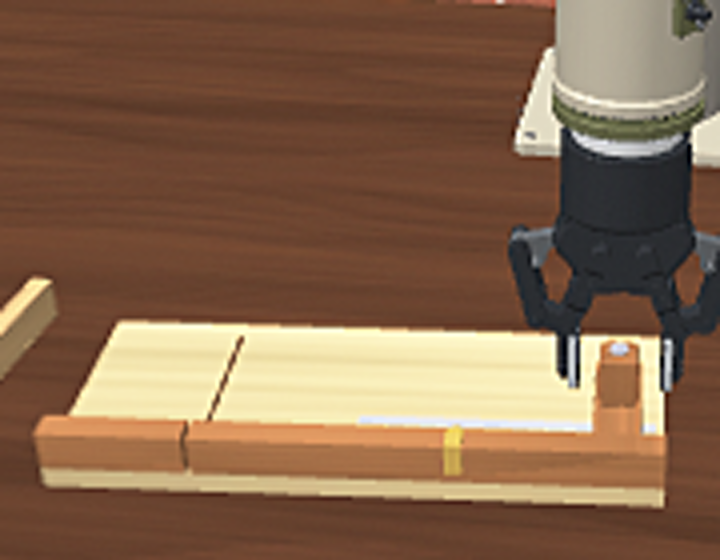

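In the scene view the post at about (618,370) in the crop sits centred between the two fingers (x about 572 and 667). Closing.

```bash
python3 -m creep '0 0 0.2 0 0 0 3; 0 0 0.2 0 0 0 2.2;0 0 0.2 0 0 0 2;0 0 0.2 0 0 0 2;0 0 0.2 0 0 0 2;0 0 0.2 0 0 0 2' 60
python3 - <<'E'
from h import *
st(); go(jw(23,77.5,49),[180,0,184.4])
E
```

```text
time: 3.2
tool_pos: [529.3, 22.9, 49.4]
tcp_rot: [-180.0, 0.2, -175.6]
ft_force: [-1.5, -0.8, 6.8]
finger_gap: 23.4
t3.20 tcp [529.3  22.9  49.4] rpy [-179.99    0.18 -175.61] F [-1.5 -0.8  6.8] T [-0.14  0.16  0.02] gap 23.4 jig [ 24.7 161.1  49.4]
row: [ 0.17 -8.36  0.04] [-0.01  0.18 -0.01] | world d [  4.7 -83.5  -0.4]
```

```bash
python3 -m creep '0 -1 0 0 0 0 2; 0 -2 0 0 0 0 2;0 -3 0 0 0 0 2;0 -4 0 0 0 0 2;0 -5 0 0 0 0 2;0 -6 0 0 0 0 2;0 -7 0 0 0 0 2;0 -7.5 0 0 0 0 2;0 -7.9 0 0 0 0 2;0 -7.9 0 0 0 0 2;0 -7.9 0 0 0 0 2'
python3 - <<'E'
from h import *
st()
crop("scene",130,130,310,270,4,"pics/s4.png")
E
```

```text
time: 4.3
tool_pos: [535.3, -54.8, 49.4]
tcp_rot: [179.9, 0.2, -175.6]
ft_force: [-1.0, 5.4, 2.3]
finger_gap: 23.1
t4.30 tcp [535.3 -54.8  49.4] rpy [ 179.91    0.18 -175.6 ] F [-1.   5.4  2.3] T [0.71 0.05 0.01] gap 23.1 jig [24.8 83.1 49.4]
```

View pics/s4.png

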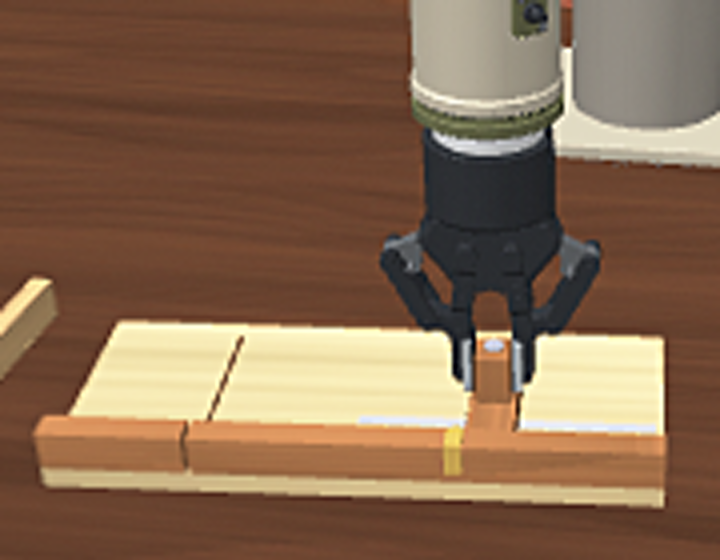

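```bash
python3 -m creep '0 -0.3 0 0 0 0 2; 0 -0.58 0 0 0 0 2;0 -0.58 0 0 0 0 2;0 -0.58 0 0 0 0 2;0 -0.58 0 0 0 0 2'
python3 - <<'E'
from h import *
st()
E
python3 -m creep '0 0 0 0 0 0 5; 0 0 0 0 0 0 6;0 0 0 0 0 0 6;0 0 -5 0 0 0 6;0 0 -10 0 0 0 8.5;0 5 -10 0 0 0 8.5;0 10 -10 0 0 0 8.5;0 15 -10 0 0 0 8.5;0 20 -10 0 0 0 8.5;0 25 -10 0 0 0 8.5;0 25 -10 0 0 0 8.5;0 25 -10 0 0 0 8.5'
python3 - <<'E'
from h import *
st()
crop("top",240,190,420,290,4,"pics/t5.png")
crop("scene",130,200,310,270,4,"pics/s5.png")
E
```

```text
time: 4.85
tool_pos: [535.7, -59.1, 49.4]
tcp_rot: [179.8, 0.2, -175.6]
ft_force: [-1.6, 7.6, 3.9]
finger_gap: 23.2
t4.85 tcp [535.7 -59.1  49.4] rpy [ 1.7979e+02  1.7000e-01 -1.7557e+02] F [-1.6  7.6  3.9] T [0.81 0.14 0.02] gap 23.2 jig [24.8 78.8 49.4]
time: 6.05
tool_pos: [515.8, 190.7, 150.2]
tcp_rot: [179.8, 0.2, -175.4]
ft_force: [0.4, -1.2, 0.4]
finger_gap: 85.2
t6.05 tcp [515.8 190.7 150.2] rpy [ 1.7981e+02  1.6000e-01 -1.7541e+02] F [ 0.4 -1.2  0.4] T [ 0.03 -0.04  0.01] gap 85.2 jig [ 24.1 329.4 150.2]
```

View pics/t5.png

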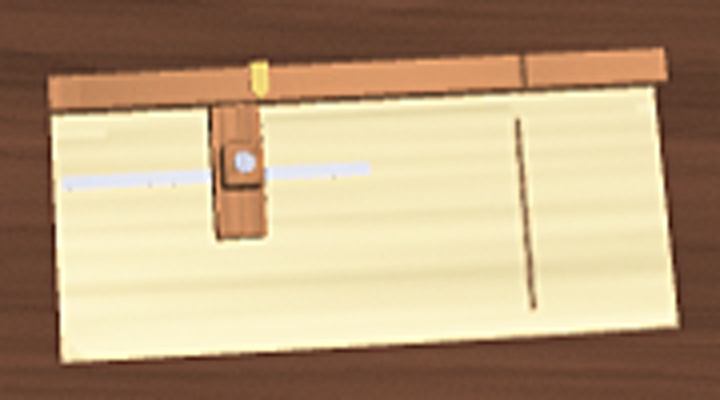

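View pics/s5.png

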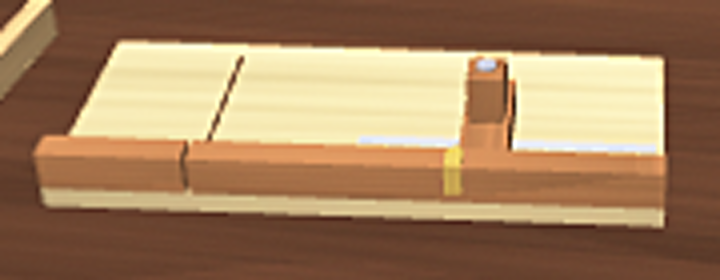

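```bash
cat >> h.py <<'E'
def stopmeas():
    im=imaging.snapshot("top").astype(float)
    # pointer: yellowness = min(R,G)-B ; fence brown has lower G
    G=im[195:217,295:315]; y=np.clip(G[...,1]-130,0,None)*(G[...,2]<140)
    print("ptr rows"); 
    for i in range(22):
        if y[i].sum()>40:
            c=(y[i]*np.arange(295,315)).sum()/y[i].sum(); print(195+i,round(c,2),y[i].sum().round(),wj(onz("top",[c,195+i],44)[0]).round(2)[:2])
    for row in range(217,249):
        p=im[row,300:315,2]; # B: brown low, pale high
        lo,hi=p[:4].min(),p[-4:].max(); m=(lo+hi)/2
        k=[i for i in range(14) if p[i]<m<=p[i+1]]
        if k:
            i=k[-1];c=300+i+(m-p[i])/(p[i+1]-p[i]); print(row,round(c,2),wj(onz("top",[c,row],42)[0]).round(2)[:2],end=";")
    print()
E
python3 - <<'E'
from h import *
import time
stopmeas(); im=imaging.snapshot("top")
print(im[205:215,300:310].tolist()[0:1]); print(im[200:216,305].tolist())
E
```

```text
ptr rows
206 304.38 447.0 [86.06 62.6 ]
207 305.84 688.0 [83.43 59.22]
208 304.43 701.0 [81.13 62.82]
209 304.78 687.0 [78.62 62.13]
210 304.74 656.0 [76.17 62.4 ]
211 304.81 666.0 [73.7  62.38]
212 304.82 665.0 [71.24 62.51]
213 304.65 575.0 [68.81 63.09]
214 301.51 172.0 [66.73 70.87]
216 305.46 164.0 [61.36 61.61]
217 304.3 [59.37 64.36];218 304.44 [56.91 64.18];219 304.43 [54.46 64.38];220 304.52 [52.   64.31];221 304.93 [49.51 63.47];222 304.59 [47.11 64.46];223 304.69 [44.66 64.38];224 305.32 [42.15 63.02];225 305.21 [39.72 63.45];226 305.1 [37.3  63.88];227 305.36 [34.84 63.4 ];228 305.51 [32.39 63.21];229 305.85 [29.92 62.55];231 307.38 [24.88 59.15];232 305.8 [22.65 63.14];233 305.64 [20.25 63.69];234 305.7 [17.82 63.69];235 305.73 [15.4  63.78];236 305.56 [13.   64.37];237 305.41 [10.61 64.87];238 305.79 [ 8.15 64.12];239 306.34 [ 5.67 62.96];240 306.19 [ 3.28 63.47];241 305.99 [ 0.89 64.11];242 305.98 [-1.51 64.31];243 306.03 [-3.92 64.34];244 306.25 [-6.35 63.97];245 306.34 [-8.77 63.9 ];246 306.33 [-11.16  64.08];247 306.4 [-13.57  64.07];248 306.33 [-15.96  64.4 ];
[[[82, 52, 36], [78, 48, 38], [112, 83, 51], [150, 120, 69], [174, 137, 80], [172, 136, 79], [183, 148, 85], [83, 51, 41], [85, 52, 40], [90, 60, 44]]]
[[104, 68, 50], [102, 68, 50], [100, 65, 47], [92, 58, 44], [92, 60, 44], [172, 136, 79], [254, 230, 128], [241, 215, 120], [238, 212, 119], [238, 213, 120], [238, 214, 119], [239, 215, 122], [242, 220, 121], [245, 219, 122], [204, 163, 92], [86, 58, 41]]
```

Measured in one picture, the stop face is at jig y of about 64.0 and the pointer tip at about 62.5, so about 1.5 mm remains. I'll regrip and nudge.

Run:
```python
from h import *
go(jw(24.8,78.8,120),[180,0,184.4]);go(jw(24.8,78.8,49.5),[180,0,184.4])
```

```text
row: [ -0.05 -24.83   2.94] [ 0.19  0.17 -0.08] | world d [  19.3 -247.4  -30.3]
row: [ -0.03 -24.85   9.99] [ 0.19  0.17 -0.08] | world d [  19.3 -247.4 -100.8]
```

```bash
python3 -m creep '0 -5 0 0 0 0 8.5;0 -10 0 0 0 0 8.5;0 -15 0 0 0 0 8.5;0 -20 0 0 0 0 8.5;0 -24.85 1 0.2 0.2 0 8.5;0 -24.85 3 0.2 0.2 0 8.5;0 -24.85 3 0.2 0.2 0 7;0 -24.85 7 0.2 0.2 0 6;0 -24.85 10 0.2 0.2 0 5;0 -24.85 10 0.2 0.2 0 4;0 -24.85 10 0.2 0.2 0 3;0 -24.85 10 0.2 0.2 0 2;0 -24.85 10 0.2 0.2 0 2;0 -24.85 10 0.2 0.2 0 2;0 -24.85 10 0.2 0.2 0 2'
python3 - <<'E'
from h import *
st();go(jw(24.8,77.3,49.5),[180,0,184.4])
E
```

```text
time: 7.75
tool_pos: [536.4, -59.1, 51.5]
tcp_rot: [-180.0, 0.1, -175.7]
ft_force: [-4.1, 2.2, 6.7]
finger_gap: 23.0
t7.75 tcp [536.4 -59.1  51.5] rpy [-1.7997e+02  9.0000e-02 -1.7567e+02] F [-4.1  2.2  6.7] T [0.3  0.73 0.03] gap 23.0 jig [25.5 78.8 51.5]
row: [ 0.07 -0.15  0.2 ] [-0.03  0.09 -0.07] | world d [-0.6 -1.5 -2. ]
```

```bash
python3 -m creep '0 -0.2 0 0 0 0 2;0 -0.25 0 0 0 0 2;0 -0.28 0 0 0 0 2;0 -0.28 0 0 0 0 2'
python3 - <<'E'
from h import *
st()
E
```

```text
time: 8.15
tool_pos: [536.4, -60.0, 51.6]
tcp_rot: [179.9, 0.1, -175.6]
ft_force: [-1.5, 8.8, -3.1]
finger_gap: 23.0
t8.15 tcp [536.4 -60.   51.6] rpy [ 1.7987e+02  8.0000e-02 -1.7564e+02] F [-1.5  8.8 -3.1] T [1.32 0.16 0.  ] gap 23.0 jig [25.5 77.9 51.6]
```

```bash
python3 -m creep '0 -0.22 0 0 0 0 2;0 -0.22 0 0 0 0 2;0 -0.22 0 0 0 0 2'
python3 - <<'E'
from h import *
st()
E
```

```text
time: 8.45
tool_pos: [536.4, -60.2, 51.6]
tcp_rot: [179.7, 0.1, -175.6]
ft_force: [0.4, 10.1, -4.7]
finger_gap: 22.8
t8.45 tcp [536.4 -60.2  51.6] rpy [ 1.7972e+02  8.0000e-02 -1.7561e+02] F [ 0.4 10.1 -4.7] T [ 1.1   0.01 -0.03] gap 22.8 jig [25.5 77.6 51.6]
```

```bash
python3 -m creep '0 0 0 0 0 0 5; 0 0 0 0 0 0 6;0 0 0 0 0 0 6;0 0 -5 0 0 0 6;0 0 -10 0 0 0 8.5;0 5 -10 0 0 0 8.5;0 10 -10 0 0 0 8.5;0 15 -10 0 0 0 8.5;0 20 -10 0 0 0 8.5;0 25 -10 0 0 0 8.5;0 25 -10 0 0 0 8.5;0 25 -10 0 0 0 8.5'
python3 - <<'E'
from h import *
st()
stopmeas()
crop("top",240,190,340,260,8,"pics/t6.png")
E
```

```text
time: 9.65
tool_pos: [517.3, 189.6, 153.3]
tcp_rot: [179.7, 0.1, -175.4]
ft_force: [0.4, -0.4, -1.2]
finger_gap: 84.9
t9.65 tcp [517.3 189.6 153.3] rpy [ 1.7974e+02  1.4000e-01 -1.7545e+02] F [ 0.4 -0.4 -1.2] T [ 0.03  0.   -0.01] gap 84.9 jig [ 25.5 328.2 153.3]
ptr rows
206 304.38 447.0 [86.06 62.62]
207 305.83 684.0 [83.43 59.24]
208 304.5 705.0 [81.12 62.66]
209 304.67 686.0 [78.64 62.4 ]
210 304.82 653.0 [76.16 62.2 ]
211 304.82 664.0 [73.7  62.37]
212 304.85 660.0 [71.24 62.46]
213 304.6 578.0 [68.82 63.22]
214 301.62 169.0 [66.71 70.61]
216 305.38 136.0 [61.37 61.81]
217 305.29 [59.25 61.96];218 305.17 [56.82 62.42];219 304.92 [54.4  63.18];220 305.0 [51.95 63.15];221 305.03 [49.5  63.25];222 305.25 [47.03 62.88];223 305.32 [44.58 62.85];224 305.27 [42.15 63.14];225 305.33 [39.71 63.15];226 305.88 [37.21 61.99];227 305.92 [34.77 62.04];228 306.62 [32.26 60.53];231 313.0 [24.19 45.57];232 306.36 [22.58 61.79];233 306.35 [20.16 61.96];234 306.4 [17.73 62.02];235 306.27 [15.33 62.49];236 305.68 [12.99 64.06];237 306.05 [10.53 63.34];238 306.39 [ 8.07 62.67];239 306.33 [ 5.67 62.97];240 306.33 [ 3.26 63.14];241 306.37 [ 0.85 63.2 ];242 306.51 [-1.58 63.03];243 306.54 [-3.99 63.11];244 307.02 [-6.45 62.12];245 306.92 [-8.84 62.51];246 306.67 [-11.21  63.28];247 306.72 [-13.61  63.32];248 306.52 [-15.98  63.95];
```

View pics/t6.png

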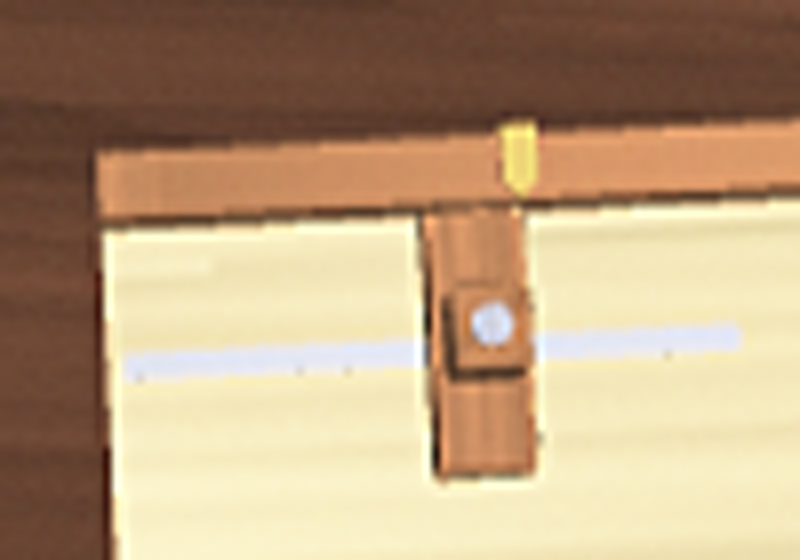

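The stop face now reads about 62.8 and the pointer about 62.4, so they are level within measurement error. In the crop the pointer tip at (519,193) lines up with the face edge at (524,205). Next is the moulding.

Run:
```python
from h import *
for z in (80,15): go([543.8,311.0,z],[180,0,178.6])
```

```text
row: [-3.54 12.06  7.36] [0.26 0.1  5.77] | world d [ 26.3 123.3 -73. ]
row: [-3.53 12.03 13.86] [0.26 0.1  5.77] | world d [  26.3  123.3 -138. ]
```

```bash
python3 -m creep '-1.2 4 0 0 0 2 8;-2.4 8 0 0 0 4 6;-3.54 12.06 3 0.3 0.1 5.8 4.2;-3.54 12.06 7 0.3 0.1 5.8 4.2;-3.54 12.06 9.5 0.3 0.1 5.8 4.2;-3.54 12.06 9.5 0.3 0.1 5.8 4.2;-3.54 12.06 9.5 0.3 0.1 5.8 4.2' 30
python3 - <<'E'
from h import *
st(); go([543.8,311.0,15],[180,0,178.6])
crop("scene",330,130,470,270,4,"pics/s7.png")
E
```

```text
time: 10.45
tool_pos: [544.3, 309.6, 58.9]
tcp_rot: [-179.9, -0.0, 178.4]
ft_force: [0.8, 0.6, 1.8]
finger_gap: 42.2
t10.45 tcp [544.3 309.6  58.9] rpy [-1.7993e+02 -4.0000e-02  1.7844e+02] F [0.8 0.6 1.8] T [ 0.02  0.02 -0.01] gap 42.2 jig [ 61.7 445.8  58.9]
row: [0.05 0.15 4.39] [-0.07 -0.04 -0.16] | world d [ -0.5   1.4 -43.9]
```

View pics/s7.png

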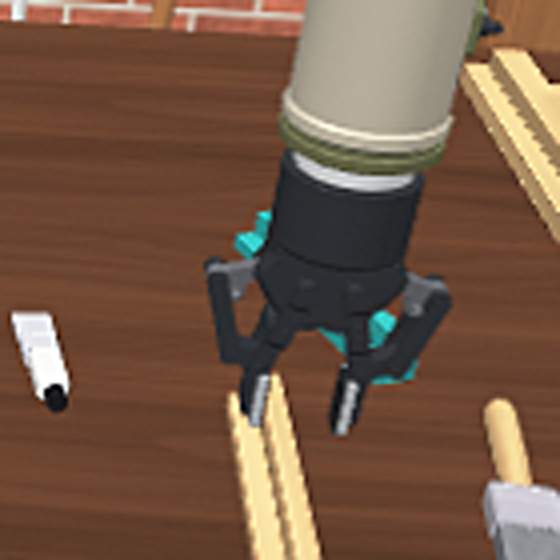

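```bash
python3 -m creep '0 0.15 2 0 0 -0.2 4.2;0 0.15 3.5 0 0 -0.2 4.2;0 0.15 4.4 0 0 -0.2 4.2;0 0.15 4.4 0 0 -0.2 4.2;0 0.15 4.4 0 0 -0.2 3;0 0.15 4.4 0 0 -0.2 2;0 0.15 4.4 0 0 -0.2 1.2;0 0.15 4.4 0 0 -0.2 1;0 0.15 4.4 0 0 -0.2 1;0 0.15 4.4 0 0 -0.2 1' 40
python3 - <<'E'
from h import *
st()
crop("scene",330,130,470,290,3,"pics/s8.png")
E
```

```text
time: 11.5
tool_pos: [546.1, 312.1, 17.6]
tcp_rot: [180.0, 0.2, 178.7]
ft_force: [-1.7, -1.4, 5.9]
finger_gap: 13.1
t11.50 tcp [546.1 312.1  17.6] rpy [179.96   0.19 178.66] F [-1.7 -1.4  5.9] T [-0.13  0.14  0.02] gap 13.1 jig [ 63.7 448.1  17.6]
```

View pics/s8.png

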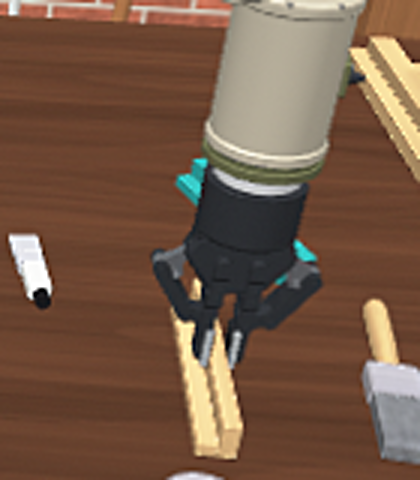

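```bash
python3 -m creep '0 0 -1 0 0 0 1;0 0 -2 0 0 0 1;0 0 -4 0 0 0 1;0 0 -6.5 0 0 0 1;0 0 -9 0 0 0 1;0 0 -9 0 0 0 1;0 0 -9 0 0 0 1'
python3 - <<'E'
from h import *
st()
crop("scene",330,100,470,290,3,"pics/s9.png")
# target: moulding centre x=20 -> tcp x 28 ; y centre 62.5-100-8
for z in(110,60): go(jw(28,-45.5,z),[180,0,94.4])
E
```

```text
time: 12.25
tool_pos: [546.5, 312.4, 108.7]
tcp_rot: [179.9, 0.3, 178.7]
ft_force: [1.2, -0.2, -0.4]
finger_gap: 12.9
t12.25 tcp [546.5 312.4 108.7] rpy [179.9    0.3  178.66] F [ 1.2 -0.2 -0.4] T [ 0.    0.04 -0.01] gap 12.9 jig [ 64.1 448.4 108.7]
row: [ -1.44 -49.45  -0.3 ] [ 0.15  0.11 84.26] | world d [   2.9 -494.7    2.8]
row: [ -1.43 -49.45   4.7 ] [ 0.15  0.11 84.26] | world d [   2.9 -494.7  -47.2]
```

View pics/s9.png

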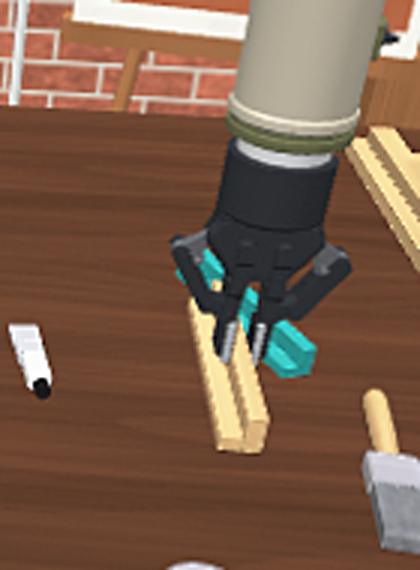

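The moulding is lifted level in the fingers, with both ends visible at crop (200,300) and (240,440). I'll carry it over and turn it.

```bash
python3 -m creep '-0.1 -3.3 -1 0 0 5.6 1;-0.2 -6.6 -2 0 0 11.2 1;-0.3 -9.9 -3 0 0 16.8 1;-0.4 -13.2 -3 0 0 22.4 1;-0.5 -16.5 -3 0 0 28 1;-0.6 -19.8 -3 0 0 33.6 1;-0.7 -23.1 -3 0 0 39.2 1;-0.8 -26.4 -3 0 0 44.8 1;-0.9 -29.7 -3 0 0 50.4 1;-1 -33 -3 0 0 56 1;-1.1 -36.3 -3 0 0 61.6 1;-1.2 -39.6 -3 0 0 67.2 1;-1.3 -42.9 -3 0 0 72.8 1;-1.4 -46.2 -3 0 0 78.4 1;-1.44 -49.45 -3 0.2 0.1 84.3 1;-1.44 -49.45 -3 0.2 0.1 84.3 1;-1.44 -49.45 -3 0.2 0.1 84.3 1;-1.44 -49.45 -3 0.2 0.1 84.3 1'
python3 - <<'E'
from h import *
st()
crop("scene",130,120,330,270,4,"pics/s10.png")
crop("top",240,170,430,300,4,"pics/t10.png")
for z in(80,40): go(jw(28,-45.5,z),[180,0,94.4])
E
```

```text
time: 14.1
tool_pos: [547.7, -181.8, 135.7]
tcp_rot: [-179.9, -0.0, 94.4]
ft_force: [0.3, 0.4, -1.6]
finger_gap: 12.7
t14.10 tcp [ 547.7 -181.8  135.7] rpy [-1.7988e+02 -4.0000e-02  9.4440e+01] F [ 0.3  0.4 -1.6] T [-0.01 -0.01 -0.02] gap 12.7 jig [ 27.3 -44.4 135.7]
row: [-0.12  0.03  5.64] [-0.07 -0.    0.07] | world d [  0.3  -1.2 -56.4]
row: [-0.12  0.03  9.64] [-0.07 -0.    0.07] | world d [  0.3  -1.2 -96.4]
```

View pics/s10.png

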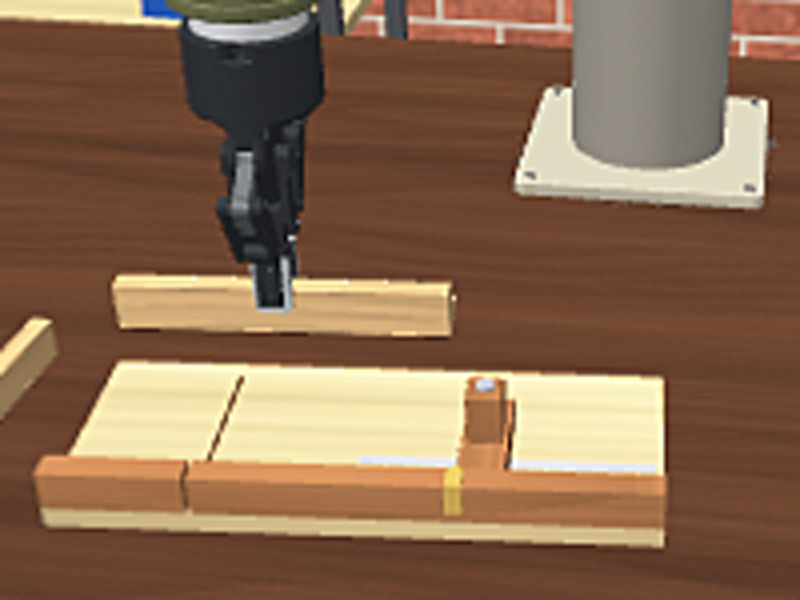

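View pics/t10.png

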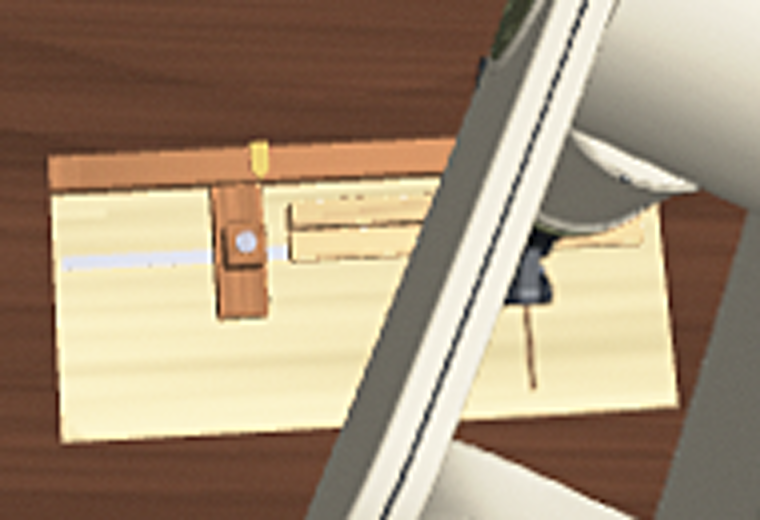

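Run:
```python
from h import *
f=lambda p:[240+(p[0]+.5)/4-.5,170+(p[1]+.5)/4-.5]
for p,z in(((290,204),148),((291,229),148),((292,262),130)): print(wj(onz("top",f(p),z)[0]))
g=lambda p:[130+(p[0]+.5)/4-.5,120+(p[1]+.5)/4-.5]
for p,z in(((452,283),148),((113,276),148),((119,327),118),((452,335),118)): print(wj(onz("scene",g(p),z)[0]))
```

```text
[ 33.74166699  59.7856277  148.        ]
[ 20.03734519  60.18124895 148.        ]
[  4.12402734  58.54152353 130.        ]
[ 21.28283533  59.25421459 148.        ]
[  25.2750701  -142.96436154  148.        ]
[  34.15960568 -141.12314541  118.        ]
[ 31.31504241  59.42915552 118.        ]
```

```bash
python3 -m creep '-0.2 0 3 0 0 0 1;-0.2 0 5.5 0 0 0 1;-0.2 0 8 0 0 0 1;-0.2 0 9.2 0 0 0 1;-0.2 0 9.6 0 0 0 1;-0.2 0 9.6 0 0 0 1'
python3 - <<'E'
from h import *
st()
crop("scene",130,120,330,270,4,"pics/s11.png")
E
```

```text
time: 14.8
tool_pos: [548.2, -183.2, 40.5]
tcp_rot: [-179.9, -0.0, 94.5]
ft_force: [0.7, 0.0, -1.3]
finger_gap: 13.0
t14.80 tcp [ 548.2 -183.2   40.5] rpy [-1.7991e+02 -1.0000e-02  9.4510e+01] F [ 0.7  0.  -1.3] T [-0.01 -0.03  0.01] gap 13.0 jig [ 27.8 -45.9  40.5]
```

View pics/s11.png

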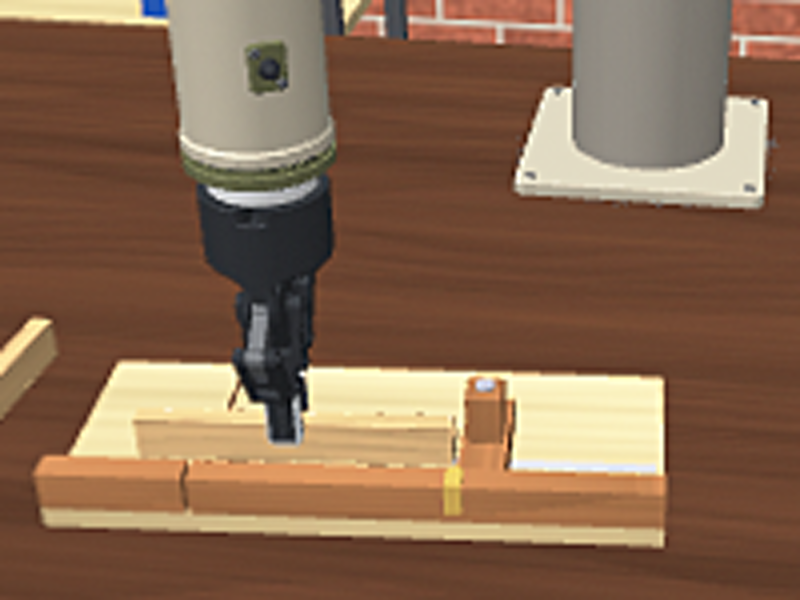

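```bash
python3 -m creep '0 0 0.3 0 0 0 1;0 0 0.5 0 0 0 1;0 0 0.5 0 0 0 1' 
python3 -m creep '0.1 0 0 0 0 0 1;0.2 0 0 0 0 0 1;0.3 0 0 0 0 0 1;0.3 0 0 0 0 0 1'
python3 - <<'E'
from h import *
st()
E
```

```text
time: 15.15
tool_pos: [549.1, -183.8, 36.8]
tcp_rot: [180.0, 0.0, 94.5]
ft_force: [-0.6, 0.1, -1.2]
finger_gap: 12.8
time: 15.55
tool_pos: [548.9, -180.6, 36.8]
tcp_rot: [180.0, 0.0, 94.5]
ft_force: [-0.2, -1.0, -0.6]
finger_gap: 13.0
t15.55 tcp [ 548.9 -180.6   36.8] rpy [1.7997e+02 5.0000e-02 9.4500e+01] F [-0.2 -1.  -0.6] T [-0.03 -0.    0.01] gap 13.0 jig [ 28.6 -43.3  36.8]
```

```bash
python3 -m creep '0.05 0 0 0 0 0 1;0.1 0 0 0 0 0 1;0.1 0 0 0 0 0 1;0.1 0 0 0 0 0 1' 
python3 -m creep '0.05 0 0 0 0 0 1;0.1 0 0 0 0 0 1;0.1 0 0 0 0 0 1;0.1 0 0 0 0 0 1'
python3 - <<'E'
from h import *
st()
E
```

```text
time: 15.95
tool_pos: [548.8, -179.6, 36.8]
tcp_rot: [180.0, 0.0, 94.5]
ft_force: [0.9, 0.6, -0.5]
finger_gap: 12.7
time: 16.35
tool_pos: [548.7, -178.6, 36.8]
tcp_rot: [180.0, 0.0, 94.5]
ft_force: [-0.7, 0.3, -1.1]
finger_gap: 13.0
t16.35 tcp [ 548.7 -178.6   36.8] rpy [1.7997e+02 5.0000e-02 9.4510e+01] F [-0.7  0.3 -1.1] T [-0.03  0.05  0.02] gap 13.0 jig [ 28.6 -41.3  36.8]
```

```bash
python3 -m creep '0.05 0 0 0 0 0 1;0.05 0 0 0 0 0 1;0.05 0 0 0 0 0 1' 
python3 -m creep '0.05 0 0 0 0 0 1;0.05 0 0 0 0 0 1;0.05 0 0 0 0 0 1'
python3 - <<'E'
from h import *
st()
crop("top",240,190,340,260,8,"pics/t12.png")
E
```

```text
time: 16.65
tool_pos: [548.7, -178.1, 36.8]
tcp_rot: [180.0, 0.0, 94.5]
ft_force: [-0.0, 0.9, 0.0]
finger_gap: 12.5
time: 16.95
tool_pos: [548.7, -177.9, 36.9]
tcp_rot: [180.0, 0.1, 94.5]
ft_force: [-0.6, -2.9, -2.0]
finger_gap: 12.7
t16.95 tcp [ 548.7 -177.9   36.9] rpy [1.7996e+02 8.0000e-02 9.4510e+01] F [-0.6 -2.9 -2. ] T [-0.46  0.04  0.01] gap 12.7 jig [ 28.7 -40.6  36.9]
```

View pics/t12.png

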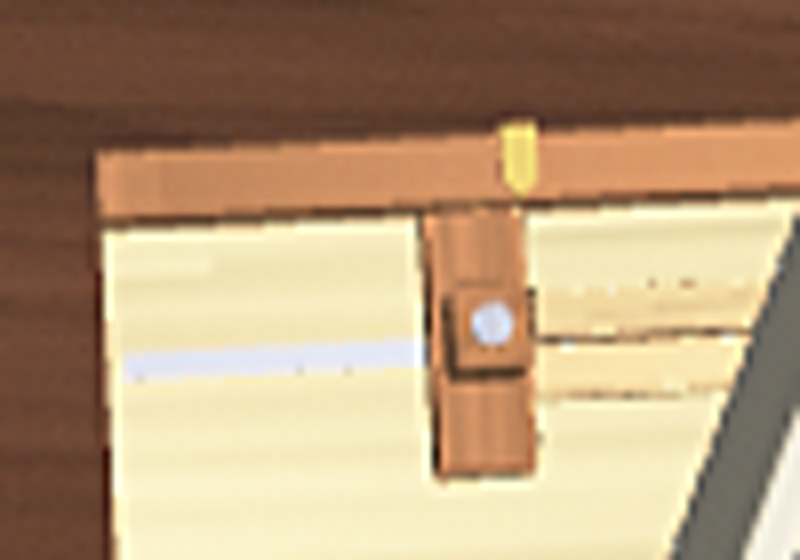

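The end now touches the stop: 2.9 N of reaction, moulding against the face at crop x about 530, stop unmoved. I'll lower it onto the bed and release.

```bash
python3 -m creep '0 0 0.1 0 0 0 1;0 0 0.2 0 0 0 1;0 0 0.3 0 0 0 1;0 0 0.3 0 0 0 1'
python3 - <<'E'
from h import *
st()
E
```

```text
time: 17.4
tool_pos: [548.9, -177.9, 35.5]
tcp_rot: [180.0, 0.1, 94.5]
ft_force: [-6.8, 1.7, 14.2]
finger_gap: 12.8
t17.40 tcp [ 548.9 -177.9   35.5] rpy [1.7996e+02 8.0000e-02 9.4510e+01] F [-6.8  1.7 14.2] T [ 0.18  1.29 -0.04] gap 12.8 jig [ 28.9 -40.6  35.5]
```

```bash
python3 -m creep '0 0 -0.1 0 0 0 1.6;0 0 -0.1 0 0 0 2.2;0 0 -0.1 0 0 0 2.6;0 0 -0.1 0 0 0 2.6;0 0 -1.5 0 0 0 2.6;0 0 -4 0 0 0 2.6;0 0 -7 0 0 0 2.6;0 0 -7 0 0 0 2.6'
python3 - <<'E'
from h import *
st()
crop("scene",130,120,330,270,4,"pics/s13.png")
crop("top",240,190,340,260,8,"pics/t13.png")
go(jw(5,-37.4,60),[180,0,4.4])
E
```

```text
time: 18.2
tool_pos: [552.2, -179.2, 111.8]
tcp_rot: [179.5, 0.3, 94.5]
ft_force: [0.9, -0.1, 1.4]
finger_gap: 26.1
t18.20 tcp [ 552.2 -179.2  111.8] rpy [179.51   0.31  94.51] F [ 0.9 -0.1  1.4] T [-0.03 -0.01  0.01] gap 26.1 jig [ 32.1 -42.2 111.8]
row: [ 0.38 -2.5   4.74] [ 2.800e-01 -3.000e-02  9.011e+01] | world d [-25.1   1.7 -47.5]
```

View pics/s13.png

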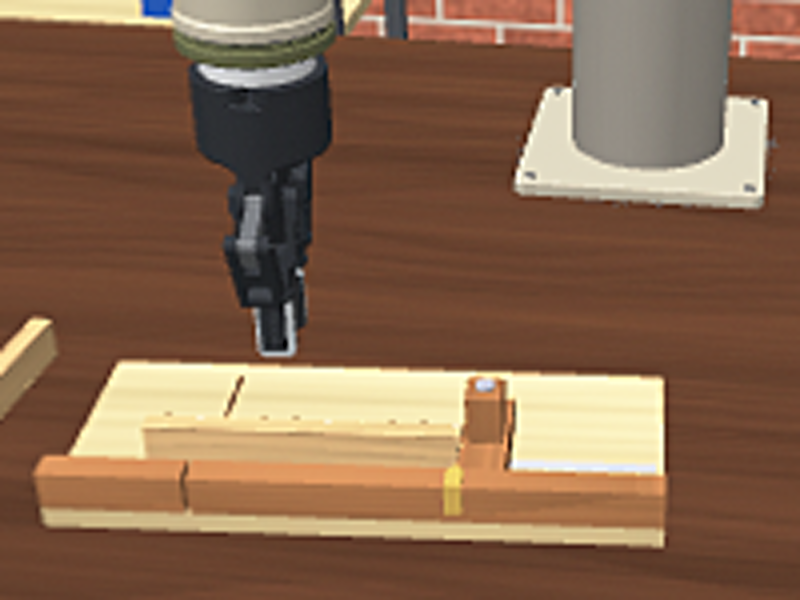

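View pics/t13.png

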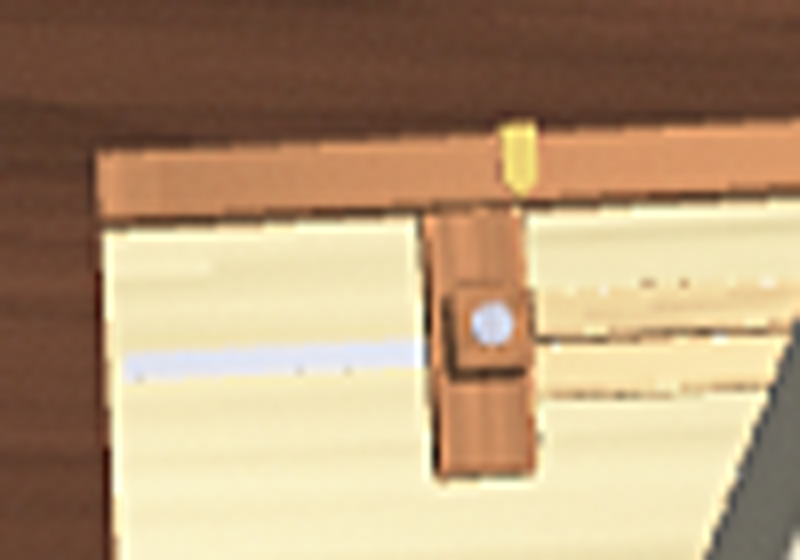

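The moulding lies on the bed against the stop: back top edge at crop row about 288, step edge at about 337. I'll turn the tool 90° and close the fingers.

```bash
python3 -m creep '0 -0.5 0 0 0 8 2;0.1 -1 0 0 0 16 1;0.2 -1.5 0 0 0 24 0;0.38 -2.5 0 0 0 32 0;0.38 -2.5 0 0 0 40 0;0.38 -2.5 0 0 0 48 0;0.38 -2.5 0 0 0 56 0;0.38 -2.5 0 0 0 64 0;0.38 -2.5 0 0 0 72 0;0.38 -2.5 0 0 0 80 0;0.38 -2.5 1 0 0 88 0;0.38 -2.5 3 0.3 0 90.1 0;0.38 -2.5 4.2 0.3 0 90.1 0;0.38 -2.5 4.2 0.3 0 90.1 0;0.38 -2.5 4.2 0.3 0 90.1 0' 40
python3 - <<'E'
from h import *
st()
go(jw(6,-37.4,34),[180,0,4.4])
crop("scene",130,120,330,270,4,"pics/s14.png")
crop("top",240,170,430,300,4,"pics/t14.png")
E
```

```text
time: 19.8
tool_pos: [524.3, -176.3, 64.9]
tcp_rot: [-179.9, 0.1, 4.5]
ft_force: [0.7, -0.3, 0.7]
finger_gap: 0.0
t19.80 tcp [ 524.3 -176.3   64.9] rpy [-1.7993e+02  7.0000e-02  4.4800e+00] F [ 0.7 -0.3  0.7] T [ 0.01 -0.02 -0.04] gap 0.0 jig [  4.5 -37.1  64.9]
row: [0.16 0.03 3.09] [-0.07  0.07  0.08] | world d [  1.5  -0.1 -30.9]
```

View pics/s14.png

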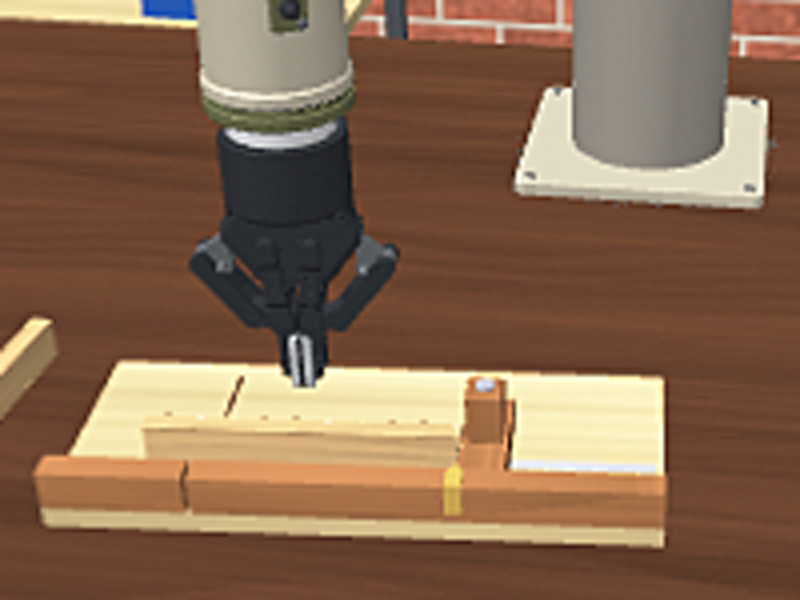

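View pics/t14.png

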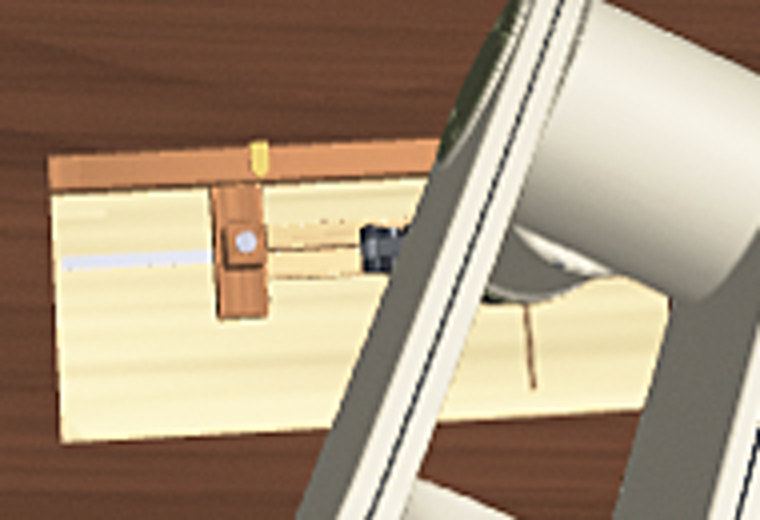

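```bash
python3 -m creep '0.1 0 1 0 0 0 0;0.1 0 2 0 0 0 0;0.1 0 2.8 0 0 0 0;0.1 0 2.9 0 0 0 0;0.1 0 2.9 0 0 0 0'
python3 - <<'E'
from h import *
st()
E
```

```text
time: 20.4
tool_pos: [525.8, -176.4, 36.4]
tcp_rot: [-180.0, 0.0, 4.5]
ft_force: [-0.3, -0.6, -0.5]
finger_gap: -0.2
t20.40 tcp [ 525.8 -176.4   36.4] rpy [-1.7996e+02  1.0000e-02  4.4500e+00] F [-0.3 -0.6 -0.5] T [-0.01  0.04 -0.02] gap -0.2 jig [  6.  -37.4  36.4]
```

```bash
python3 -m creep '0 0 0.3 0 0 0 0;0.3 0 0.35 0 0 0 0;0.6 0 0.35 0 0 0 0;0.9 0 0.35 0 0 0 0;1.2 0 0.35 0 0 0 0;1.5 0 0.35 0 0 0 0;1.8 0 0.35 0 0 0 0;2.1 0 0.35 0 0 0 0;2.4 0 0.35 0 0 0 0;2.6 0 0.35 0 0 0 0;2.6 0 0.35 0 0 0 0'
python3 - <<'E'
from h import *
st()
crop("scene",130,120,330,270,4,"pics/s15.png")
crop("top",240,170,430,300,4,"pics/t15.png")
E
```

```text
time: 21.5
tool_pos: [552.1, -174.3, 32.9]
tcp_rot: [-180.0, -0.0, 4.5]
ft_force: [-0.6, 0.8, 0.2]
finger_gap: -0.1
t21.50 tcp [ 552.1 -174.3   32.9] rpy [-1.7996e+02 -1.0000e-02  4.4600e+00] F [-0.6  0.8  0.2] T [-0.03  0.04  0.02] gap -0.1 jig [ 32.3 -37.3  32.9]
```

View pics/s15.png

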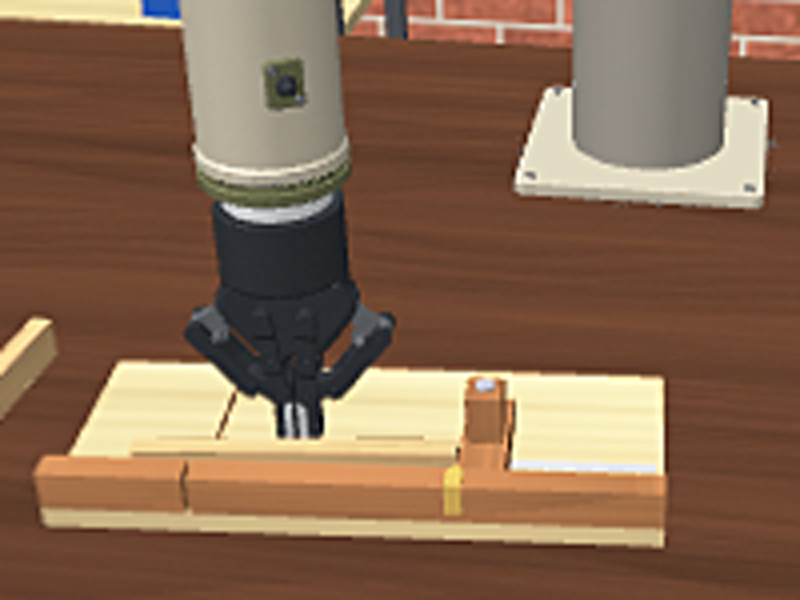

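View pics/t15.png

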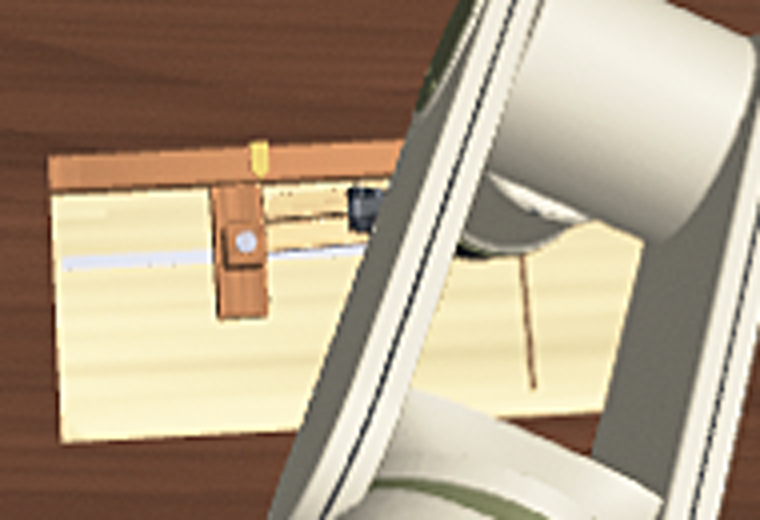

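The moulding is following, parallel to the fence and still at the stop. Continuing until it meets the fence.

```bash
python3 -m creep '0.2 0 0 0 0 0 0;0.4 0 0 0 0 0 0;0.5 0 0 0 0 0 0;0.6 0 0 0 0 0 0;0.6 0 0 0 0 0 0;0.6 0 0 0 0 0 0'
python3 -m creep '0.1 0 0 0 0 0 0;0.2 0 0 0 0 0 0;0.2 0 0 0 0 0 0'
python3 -m creep '0.1 0 0 0 0 0 0;0.1 0 0 0 0 0 0'
python3 -m creep '0.1 0 0 0 0 0 0;0.1 0 0 0 0 0 0'
python3 - <<'E'
from h import *
st()
E
```

```text
time: 22.2
tool_pos: [557.8, -173.8, 32.7]
tcp_rot: [-179.9, 0.0, 4.5]
ft_force: [0.1, 0.4, 0.5]
finger_gap: 0.3
time: 22.5
tool_pos: [559.1, -173.7, 32.7]
tcp_rot: [-179.9, 0.1, 4.5]
ft_force: [-4.7, -0.2, 3.6]
finger_gap: 0.1
time: 22.7
tool_pos: [559.1, -173.6, 32.7]
tcp_rot: [-179.9, 0.2, 4.5]
ft_force: [-6.1, 0.1, 6.4]
finger_gap: -0.0
time: 22.9
tool_pos: [559.0, -173.6, 32.7]
tcp_rot: [-179.9, 0.4, 4.5]
ft_force: [-6.3, 0.0, 5.4]
finger_gap: 0.2
t22.90 tcp [ 559.  -173.6   32.7] rpy [-179.89    0.37    4.45] F [-6.3  0.   5.4] T [0.02 1.09 0.  ] gap 0.2 jig [ 39.3 -37.2  32.7]
```

Run:
```python
from h import *
crop("top",270,195,350,255,9,"pics/t16.png")
stopmeas()
```

```text
ptr rows
206 304.39 447.0 [86.06 62.6 ]
207 305.89 689.0 [83.42 59.1 ]
208 304.5 700.0 [81.12 62.64]
209 304.63 694.0 [78.64 62.5 ]
210 304.81 655.0 [76.16 62.21]
211 304.78 674.0 [73.7  62.46]
212 304.68 645.0 [71.26 62.86]
213 304.4 523.0 [68.84 63.71]
214 304.66 311.0 [66.36 63.24]
217 305.65 [59.21 61.1 ];218 305.61 [56.77 61.34];219 305.63 [54.32 61.47];220 305.25 [51.92 62.54];221 312.04 [48.66 46.22];222 305.2 [47.04 63.  ];223 305.34 [44.58 62.81];224 305.29 [42.15 63.09];225 305.3 [39.71 63.23];226 305.89 [37.21 61.97];227 306.19 [34.74 61.4 ];228 313.56 [31.41 43.72];231 312.95 [24.2  45.68];232 306.35 [22.58 61.82];233 306.35 [20.16 61.98];234 306.39 [17.74 62.04];235 306.27 [15.33 62.48];236 305.67 [12.99 64.09];237 306.03 [10.53 63.38];238 306.35 [ 8.08 62.78];239 306.32 [ 5.67 63.  ];240 306.32 [ 3.26 63.16];241 306.37 [ 0.85 63.21];242 306.49 [-1.58 63.07];243 306.55 [-3.99 63.1 ];244 307.01 [-6.45 62.14];245 306.89 [-8.83 62.58];246 306.65 [-11.2   63.31];247 306.71 [-13.61  63.32];248 306.55 [-15.98  63.88];
```

View pics/t16.png

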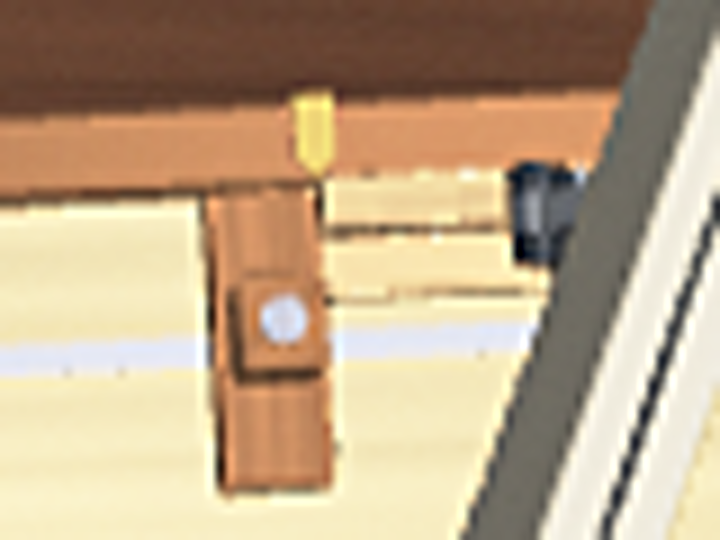

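The stop hasn't moved. There may be a hairline gap at the end (crop x about 322), so I'll tap the far end gently toward the stop and then come back for the held diagonal push.

```bash
python3 -m creep '-0.5 0 0 0 0 0 0;-0.5 0 0 0 0 0 0;-0.5 0 -2 0 0 0 0;-0.5 0 -4.5 0 0 0 0;0 4 -4.5 0 0 0 0;0.5 8 -4.5 0 0 0 0;0.9 12.8 -4.5 0 0 0 0;0.9 12.8 -4.5 0 0 0 0;0.9 12.8 -4.5 0 0 0 0'
python3 - <<'E'
from h import *
st()
crop("scene",130,120,330,270,4,"pics/s17.png")
crop("top",270,170,430,290,4,"pics/t17.png")
go(jw(49,-163,28),[180,0,4.4])
E
```

```text
time: 23.9
tool_pos: [578.1, -301.6, 77.0]
tcp_rot: [-179.9, 0.4, 4.3]
ft_force: [-0.8, 0.2, -1.0]
finger_gap: -0.0
t23.90 tcp [ 578.1 -301.6   77. ] rpy [-179.87    0.37    4.34] F [-0.8  0.2 -1. ] T [0.02 0.01 0.02] gap -0.0 jig [  48.5 -166.2   77. ]
row: [ 0.07 -0.13  4.91] [-0.15  0.38  0.06] | world d [  0.2   1.4 -49.1]
```

View pics/s17.png

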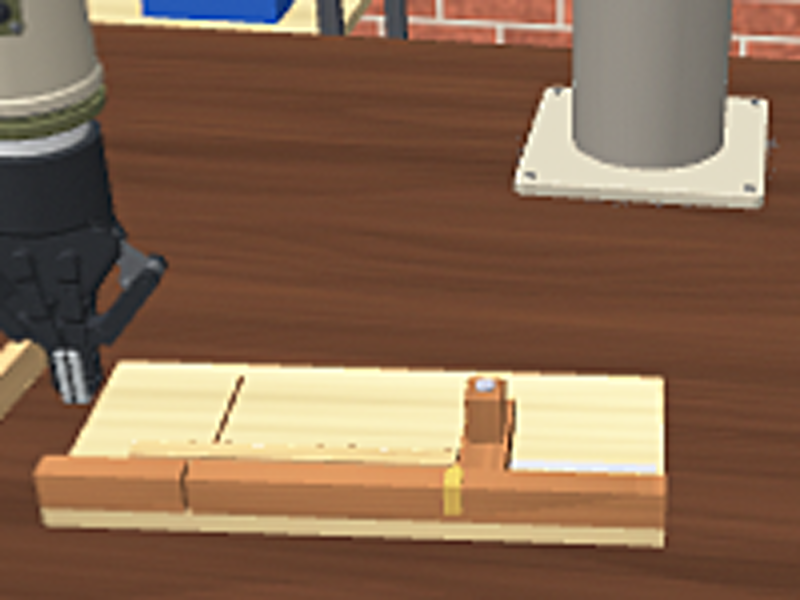

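View pics/t17.png

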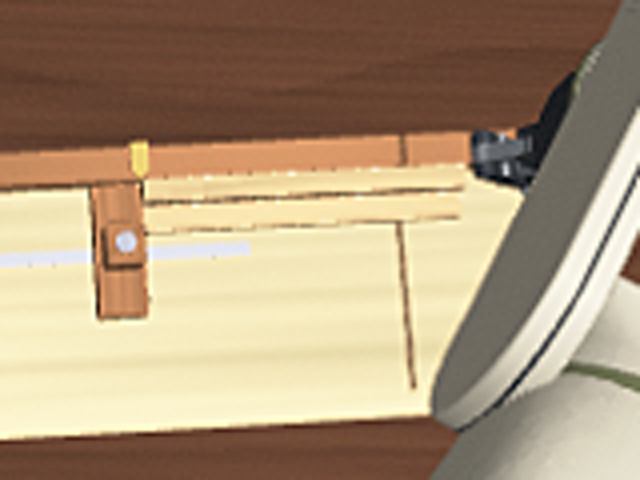

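```bash
python3 -m creep '0.05 0 2 0 0 0 0;0.05 0 3.5 0 0 0 0;0.05 -0.1 4.7 -0.1 0.3 0 0;0.05 -0.1 4.9 -0.1 0.3 0 0;0.05 -0.1 4.9 -0.1 0.3 0 0'
python3 - <<'E'
from h import *
st()
crop("top",360,170,460,250,7,"pics/t18.png")
E
```

```text
time: 24.5
tool_pos: [577.7, -297.9, 27.4]
tcp_rot: [-179.9, 0.2, 4.5]
ft_force: [0.1, -1.0, 0.0]
finger_gap: 0.2
t24.50 tcp [ 577.7 -297.9   27.4] rpy [-1.799e+02  1.600e-01  4.490e+00] F [ 0.1 -1.   0. ] T [-0.01 -0.02 -0.02] gap 0.2 jig [  48.4 -162.5   27.4]
```

View pics/t18.png

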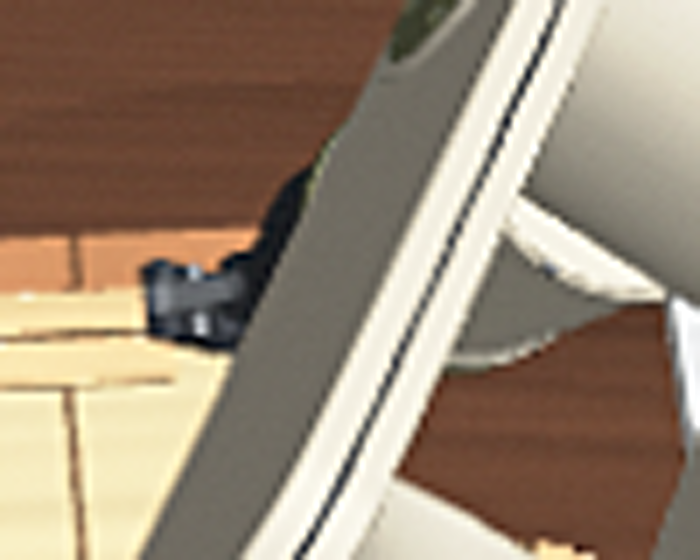

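```bash
python3 -m creep '0 -0.2 0 0 0 0 0;0 -0.4 0 0 0 0 0;0 -0.6 0 0 0 0 0;0 -0.8 0 0 0 0 0;0 -0.8 0 0 0 0 0;0 -0.8 0 0 0 0 0'
python3 -m creep '0 -0.1 0 0 0 0 0;0 -0.2 0 0 0 0 0;0 -0.2 0 0 0 0 0'
python3 -m creep '0 -0.1 0 0 0 0 0;0 -0.1 0 0 0 0 0;0 -0.1 0 0 0 0 0'
```

```text
time: 25.15
tool_pos: [577.7, -290.4, 28.3]
tcp_rot: [-180.0, 0.1, 4.5]
ft_force: [-0.5, -0.1, -1.1]
finger_gap: -0.2
time: 25.45
tool_pos: [577.5, -288.3, 28.2]
tcp_rot: [-179.9, 0.1, 4.5]
ft_force: [0.5, 0.1, 0.0]
finger_gap: -0.1
time: 25.75
tool_pos: [577.4, -287.3, 28.3]
tcp_rot: [-179.9, 0.1, 4.5]
ft_force: [-1.2, 0.1, 0.2]
finger_gap: -0.2
```

```bash
python3 -m creep '0 -0.05 0 0 0 0 0;0 -0.1 0 0 0 0 0;0 -0.1 0 0 0 0 0'
python3 -m creep '0 -0.05 0 0 0 0 0;0 -0.05 0 0 0 0 0'
python3 - <<'E'
from h import *
st()
E
```

```text
time: 26.05
tool_pos: [577.3, -286.3, 28.3]
tcp_rot: [-180.0, 0.1, 4.5]
ft_force: [-0.5, -0.2, 0.2]
finger_gap: 0.1
time: 26.25
tool_pos: [577.4, -286.2, 28.4]
tcp_rot: [-180.0, 0.1, 4.5]
ft_force: [-0.0, -2.6, -0.9]
finger_gap: -0.2
t26.25 tcp [ 577.4 -286.2   28.4] rpy [-1.80e+02  8.00e-02  4.49e+00] F [-0.  -2.6 -0.9] T [-0.39 -0.07 -0.04] gap -0.2 jig [  48.9 -150.8   28.4]
```

```bash
python3 -m creep '0 -0.05 0 0 0 0 0;0 -0.05 0 0 0 0 0'
python3 - <<'E'
from h import *
st()
stopmeas()
E
```

```text
time: 26.45
tool_pos: [577.4, -286.2, 28.6]
tcp_rot: [180.0, 0.1, 4.5]
ft_force: [-0.6, -4.7, 0.4]
finger_gap: -0.1
t26.45 tcp [ 577.4 -286.2   28.6] rpy [1.7996e+02 6.0000e-02 4.4800e+00] F [-0.6 -4.7  0.4] T [-0.58 -0.03 -0.01] gap -0.1 jig [  48.9 -150.8   28.6]
ptr rows
206 304.37 457.0 [86.06 62.63]
207 305.82 721.0 [83.43 59.28]
208 304.48 737.0 [81.12 62.69]
209 304.71 714.0 [78.63 62.3 ]
210 304.79 690.0 [76.16 62.27]
211 304.78 701.0 [73.7  62.46]
212 304.68 678.0 [71.26 62.87]
213 304.52 566.0 [68.82 63.41]
214 304.95 369.0 [66.32 62.52]
217 305.59 [59.22 61.24];218 305.61 [56.77 61.35];219 305.57 [54.32 61.61];220 305.23 [51.92 62.59];221 312.09 [48.65 46.09];222 305.2 [47.04 62.98];223 305.31 [44.58 62.87];224 305.31 [42.15 63.06];225 305.28 [39.71 63.28];226 305.93 [37.2  61.85];227 313.11 [33.9  44.63];228 313.56 [31.41 43.7 ];229 306.99 [29.78 59.78];231 312.9 [24.21 45.81];232 306.37 [22.58 61.77];233 306.36 [20.16 61.95];234 306.39 [17.73 62.03];235 306.27 [15.33 62.49];236 305.68 [12.99 64.07];237 306.04 [10.53 63.35];238 306.35 [ 8.08 62.76];239 306.34 [ 5.67 62.96];240 306.34 [ 3.26 63.11];241 306.34 [ 0.85 63.29];242 306.52 [-1.58 63.  ];243 306.53 [-3.99 63.13];244 307.04 [-6.45 62.08];245 306.91 [-8.84 62.53];246 306.66 [-11.21  63.29];247 306.71 [-13.61  63.34];248 306.53 [-15.98  63.93];
```

The end is seated on the stop: 4.7 N of reaction, tool stalled, stop unmoved. I'll return to the step for the final push.

```bash
python3 -m creep '0 0.5 0 0 0 0 0;0 0.8 0 0 0 0 0;0 0.8 -2 0 0 0 0;0 0.8 -5 0 0 0 0;-0.6 -4 -5 0 0 0 0;-1.3 -8 -5 0 0 0 0;-1.3 -11.4 -5 0 0 0 0;-1.3 -11.4 -5 0 0 0 0;-1.3 -11.4 -5 0 0 0 0;-1.3 -11.4 -5 0 0 0 0'
python3 - <<'E'
from h import *
st()
go(jw(36,-37.4,34),[180,0,4.4])
E
```

```text
time: 27.5
tool_pos: [555.9, -174.4, 78.7]
tcp_rot: [179.9, 0.0, 4.5]
ft_force: [0.6, -0.4, 0.9]
finger_gap: 0.2
t27.50 tcp [ 555.9 -174.4   78.7] rpy [1.7994e+02 4.0000e-02 4.4600e+00] F [ 0.6 -0.4  0.9] T [0.01 0.04 0.02] gap 0.2 jig [ 36.1 -37.6  78.7]
row: [-0.01 -0.03  4.47] [0.06 0.04 0.06] | world d [ -0.1   0.2 -44.7]
```

```bash
python3 -m creep '0 0 2 0 0 0 0;0 0 3.5 0 0 0 0;0 0 4.4 0 0 0 0;0 0 4.4 0 0 0 0;0 0 4.4 0 0 0 0'
python3 -m creep '0 0 0.1 0 0 0 0;0 0 0.2 0 0 0 0;0 0 0.2 0 0 0 0'
python3 -m creep '0 0 0.1 0 0 0 0;0 0 0.1 0 0 0 0'
python3 - <<'E'
from h import *
st()
E
```

```text
time: 28.0
tool_pos: [555.7, -174.6, 34.5]
tcp_rot: [180.0, 0.1, 4.4]
ft_force: [0.3, 0.0, -0.2]
finger_gap: -0.2
time: 28.3
tool_pos: [556.0, -174.7, 33.0]
tcp_rot: [179.9, 0.0, 4.4]
ft_force: [0.1, 0.4, -0.3]
finger_gap: 0.2
time: 28.5
tool_pos: [556.1, -174.7, 32.1]
tcp_rot: [179.9, 0.0, 4.4]
ft_force: [0.5, -0.2, -0.7]
finger_gap: 0.3
t28.50 tcp [ 556.1 -174.7   32.1] rpy [1.7993e+02 3.0000e-02 4.4500e+00] F [ 0.5 -0.2 -0.7] T [-0.01  0.03 -0.02] gap 0.3 jig [ 36.3 -38.   32.1]
```

```bash
python3 -m creep '0.15 0 0.05 0 0 0 0;0.3 0 0.1 0 0 0 0;0.4 0 0.1 0 0 0 0;0.4 0 0.1 0 0 0 0'
python3 -m creep '0.1 0 0.1 0 0 0 0;0.1 0 0.15 0 0 0 0;0.1 0 0.15 0 0 0 0'
python3 - <<'E'
from h import *
st()
E
```

```text
time: 28.9
tool_pos: [559.1, -174.5, 31.0]
tcp_rot: [179.9, 0.2, 4.5]
ft_force: [-6.6, -0.6, 4.2]
finger_gap: 0.2
time: 29.2
tool_pos: [559.1, -174.5, 30.1]
tcp_rot: [180.0, 0.3, 4.5]
ft_force: [-10.2, 0.6, 10.1]
finger_gap: -0.0
t29.20 tcp [ 559.1 -174.5   30.1] rpy [179.96   0.3    4.45] F [-10.2   0.6  10.1] T [ 0.1   1.52 -0.01] gap -0.0 jig [ 39.3 -38.1  30.1]
```

```bash
python3 -m creep '0.05 0 0.1 0 0 0 0;0.05 0 0.1 0 0 0 0;0.05 0 0.1 0 0 0 0'
python3 -m creep '0.05 0 0.1 0 0 0 0;0.05 0 0.1 0 0 0 0;0.05 0 0.1 0 0 0 0'
python3 - <<'E'
from h import *
st()
E
```

```text
time: 29.5
tool_pos: [559.1, -174.6, 30.1]
tcp_rot: [180.0, 0.4, 4.5]
ft_force: [-9.1, 1.1, 11.8]
finger_gap: -0.0
time: 29.8
tool_pos: [559.1, -174.6, 30.1]
tcp_rot: [180.0, 0.5, 4.5]
ft_force: [-9.2, 1.4, 12.7]
finger_gap: 0.1
t29.80 tcp [ 559.1 -174.6   30.1] rpy [179.98   0.47   4.46] F [-9.2  1.4 12.7] T [0.32 1.37 0.03] gap 0.1 jig [ 39.3 -38.1  30.1]
```

Z stalls at 30.1 mm, which is the ledge top, and x stalls at the step wall, so the tip bears on both. Now I'll firm up the push with a slight bias toward the stop.

```bash
python3 -m creep '0.1 -0.05 0.1 0 0 0 0;0.2 -0.05 0.2 0 0 0 0;0.2 -0.05 0.2 0 0 0 0;0.2 -0.05 0.2 0 0 0 0'
python3 - <<'E'
from h import *
st()
E
```

```text
time: 30.2
tool_pos: [559.1, -174.5, 30.0]
tcp_rot: [180.0, 0.7, 4.5]
ft_force: [-21.7, 0.7, 26.6]
finger_gap: -0.3
t30.20 tcp [ 559.1 -174.5   30. ] rpy [179.98   0.74   4.46] F [-21.7   0.7  26.6] T [0.23 3.41 0.02] gap -0.3 jig [ 39.3 -38.1  30. ]
```

Run:
```python
from h import *
crop("scene",130,120,330,270,4,"pics/s20.png")
crop("top",270,195,350,255,9,"pics/t20.png")
cv2.imwrite("pics/top20.png",imaging.snapshot("top")[:,:,::-1])
st()
stopmeas()
for _ in range(4): imaging.snapshot("top")
st()
```

```text
t30.35 tcp [ 559.2 -174.5   30. ] rpy [179.98   0.73   4.46] F [-21.9   1.   27.6] T [0.27 3.32 0.01] gap -0.5 jig [ 39.4 -38.1  30. ]
ptr rows
206 304.39 450.0 [86.06 62.58]
207 305.79 697.0 [83.43 59.34]
208 304.53 704.0 [81.11 62.58]
209 304.64 690.0 [78.64 62.48]
210 304.74 670.0 [76.17 62.38]
211 304.87 667.0 [73.69 62.23]
212 304.64 646.0 [71.26 62.95]
213 304.43 522.0 [68.84 63.63]
214 305.73 381.0 [66.23 60.62]
217 305.63 [59.21 61.12];218 305.56 [56.77 61.48];219 305.6 [54.32 61.53];220 305.19 [51.92 62.68];221 312.03 [48.66 46.25];222 305.2 [47.04 62.99];223 305.32 [44.58 62.86];224 305.31 [42.15 63.04];225 305.25 [39.72 63.35];226 305.86 [37.21 62.04];227 313.24 [33.88 44.33];228 313.48 [31.42 43.9 ];229 307.0 [29.78 59.76];231 312.95 [24.2  45.69];232 306.36 [22.58 61.79];233 306.35 [20.16 61.98];234 306.39 [17.74 62.04];235 306.28 [15.33 62.47];236 305.67 [12.99 64.09];237 306.02 [10.53 63.41];238 306.34 [ 8.08 62.79];239 306.34 [ 5.67 62.96];240 306.34 [ 3.26 63.12];241 306.35 [ 0.85 63.24];242 306.51 [-1.58 63.02];243 306.55 [-3.99 63.09];244 307.06 [-6.45 62.02];245 306.88 [-8.83 62.62];246 306.68 [-11.21  63.25];247 306.71 [-13.61  63.33];248 306.54 [-15.98  63.9 ];
t30.60 tcp [ 559.1 -174.5   30. ] rpy [179.98   0.73   4.46] F [-21.4   0.5  27.7] T [0.16 3.31 0.03] gap -0.0 jig [ 39.3 -38.1  30. ]
```

View pics/s20.png

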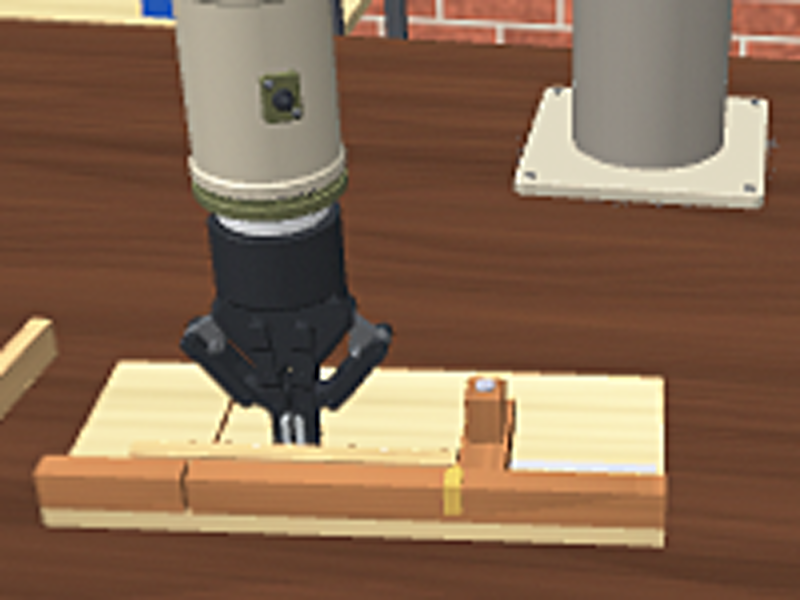

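View pics/t20.png

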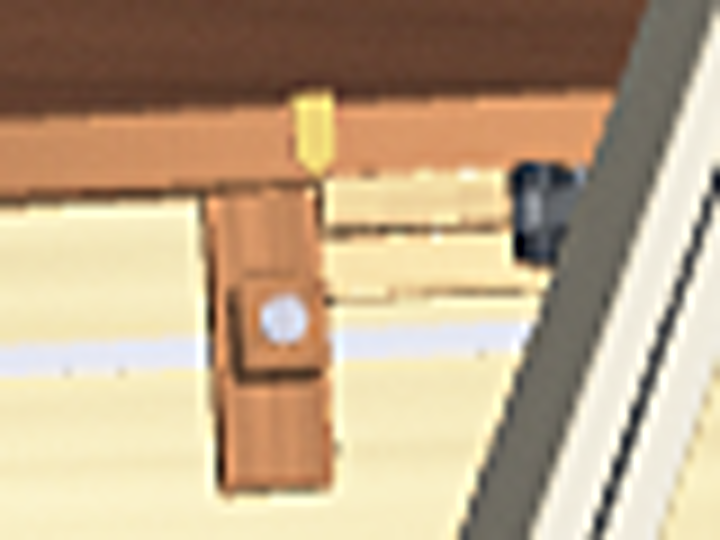

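View pics/top20.png

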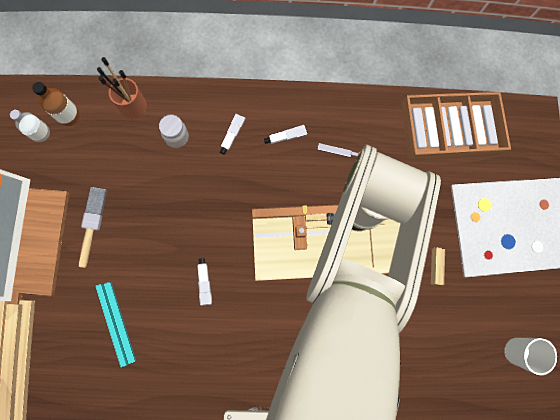

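The force is steady at about 22 N into the fence and 28 N down. The moulding lies against the fence and stop, and the stop is level with the pointer. The bystanders in view are where they were. Handing in.

Run:
```python
from h import *
print(r.hand_in()); st()
```

```text
the job is handed in; nothing more can be done
None
the job is handed in; nothing more can be done
```

The job is done and handed in at about 30.6 s, with the arm still holding the moulding against the bed and fence.

- **Stop block:** I gripped the post and slid the stop to the pointer, with one corrective nudge after the first move left it about 1.5 mm off. The last picture puts the face at jig y of about 62.8 mm and the pointer tip at about 62.4 mm. That is level to within about 0.4 mm, but row-to-row readings scatter by about 1 mm. It did not shift during the later steps.
- **Moulding:** I picked it up by its back, turned it 84° and laid it on the board with its back to the fence and its step facing up and away. I seated it on the stop, then slid it to the fence. A faint dark line at the stop end looked like a possible gap, so I tapped the far end gently. The tool stalled at 4.7 N and the stop stayed put. The dark line is still in the last picture, so I take it as a shadow.
- **Final hold:** The closed fingertips are in the step, bearing on the ledge and the back wall. The push was steady at about 22 N into the fence and 28 N down until hand-in. I could not measure it afterwards.
- **Other objects:** In the last top view the ones I could see are where they were. The arm covered part of the palette knife.

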